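# Load and lock the plane-blank fixture

### The job

Take whatever dark offcut is left in the fixture out of it and put it in the plywood offcut box, and lay every pale plane blank that is on the bench flat in a bay of its own in the fixture, up against the fence. Then swing the keeper bar shut until it snaps into its detent, and after that push the clamp handle all the way down past its dead point so that the beam holds every blank. Leave the other things on the bench where they are.

Things in the scene. Friction and masses are not known exactly. Their poses are not given: they have to be found in the camera images.
- fixture: Fixed plywood board 25 mm thick, origin under the middle of the bays. Four bays side by side along its x axis, each 42 mm wide for one blank lying along the fixture's y. Ribs (14 mm above the floor, 22 mm wide) part the bays, only at |y| 37 to 65 mm; between them fingers have room. Fence at +y (20 mm high, face at y = +68 mm), keeper bar at -y (face at y = -71 mm when shut), clamp on a tongue at +y.
- bay1 (a point): Middle of the bay nearest the robot (fixture x = -96 mm, y = 0) at its floor, 25 mm above the bench. The other bays follow at fixture x = -32, +32 and +96 mm. A loaded blank's centre is 16 mm above the floor and -6 to +3 mm from the bay's middle along fixture y.
- clamp_beam: Clamp's cross beam, 224 mm along fixture x, 24 mm thick, aluminium, rubber face, sprung on the clamp arm. Origin at the arm's pivot (fixture y +125, z 95 mm). Open it stands above the clamp (fixture y +100 to +160 mm, up to 220 mm high). As the handle goes down it swings to -y and lands across the tops of the blanks at y = +30 mm, pressing with some 20 N in all, shared by them.
- clamp_handle (a joint): Toggle clamp handle (rad): 0 = open (raised 1.08 rad above level), 1.08 = fully down, level, on its stop. Dead point at 0.99: beyond it the clamp snaps down and stays; short of it it stays short or springs back. Pushing down at the grip takes some 5 to 10 N just before the dead point. Stays put when open.
- handle_grip (a point): Point on the axis of the handle's black round grip (22 mm diameter; grip runs from 50 to 130 mm from the pivot), 90 mm from the pivot. The handle points to the fixture's +y and upward; it turns down in the fixture's y-z plane.
- handle_pivot (a point): Handle's pivot: fixture x 0, y +199, z 87.5 mm; axis along the fixture's x.
- keeper (a joint): Keeper bar (rad): 0 = shut, lying along fixture x across the -y ends of the bays; grows as it swings out level towards -y. A spring-ball detent under its tip: it resists from about 0.04 rad (some 4 N at the knob), its hump is at 0.033, below that it pulls itself to 0. Stays put when open.
- keeper_knob (a point): Middle (17 mm below the top) of the round wooden knob standing on the keeper bar: 18 mm diameter, 35 mm tall, 56 to 91 mm above the bench, 220 mm from the hinge. Bar: steel, 16 x 16 mm, 40 to 56 mm above the bench, its tip 278 mm from the hinge.
- keeper_hinge (a point): Hinge axis (vertical) of the keeper bar: fixture x +142, y -79 mm; given at the bar's mid height, 48 mm.
- blank1: Pale beech plane-body blank, 130 x 32 x 32 mm square bar, about 0.1 kg. Origin at its centre, x axis along its length. Either end may face either way and any long side may be down. Starts flat on the bench to the right (-y) of the fixture. May be absent.
- blank2: Pale beech plane-body blank, 130 x 32 x 32 mm square bar, about 0.1 kg. Origin at its centre, x axis along its length. Either end may face either way and any long side may be down. Starts flat on the bench to the right (-y) of the fixture. May be absent.
- blank3: Pale beech plane-body blank, 130 x 32 x 32 mm square bar, about 0.1 kg. Origin at its centre, x axis along its length. Either end may face either way and any long side may be down. Starts flat on the bench to the right (-y) of the fixture. May be absent.
- blank4: Pale beech plane-body blank, 130 x 32 x 32 mm square bar, about 0.1 kg. Origin at its centre, x axis along its length. Either end may face either way and any long side may be down. Starts flat on the bench to the right (-y) of the fixture. May be absent.
- offcut1: Dark walnut offcut, 26 x 70 x 30 mm (x, y, z), origin at its centre, y axis along its length; left lying along one of the two middle bays. May be absent.
- offcut2: Dark walnut offcut, 26 x 70 x 30 mm (x, y, z), origin at its centre, y axis along its length; left lying along one of the two middle bays. May be absent.
- offcut_box: Fixed open plywood box, 150 x 120 x 45 mm (x, y, height), walls 6 mm, on the bench to the left of the fixture's near end; origin at the middle of its underside. An offcut may lie in it any way up.
- glass: Drinking glass, 66 mm across, 95 mm tall, origin under its centre. Bystander beyond the fixture.
- mallet: Wooden mallet lying on the bench, 290 mm long, head 60 mm high, origin under the middle. Bystander on the left.
- square: Try square lying flat, dark stock 100 x 18 x 14 mm with a thin steel blade 130 mm long, origin under the stock. Bystander under the open keeper bar, which passes over it.
- oil_tin: Grey round tin, 60 mm across, 100 mm tall, origin under its centre. Bystander beyond the clamp.
Things that resemble listed ones, but are neither listed nor needed, are in the scene too. What is shaped like the blank1 but green is not meant.

How it is judged:
On the way, in this order (a step that is already met when the one before it is completed fails the run):
1. every blank lies in its own bay and every offcut is in the offcut box, the keeper and the clamp still open ((x of blank1 in the frame of fixture between -0.105 and -0.087 m or x of blank1 in the frame of fixture between -0.041 and -0.023 m or x of blank1 in the frame of fixture between 0.023 and 0.041 m or x of blank1 in the frame of fixture between 0.087 and 0.105 m) and y of blank1 in the frame of fixture between -0.012 and 0.01 m and z of blank1 in the frame of fixture between 0.036 and 0.046 m and angle between the x axis of each of blank1, blank2, blank3, blank4 and the y axis of fixture, either way round below 0.13 rad and (x of blank2 in the frame of fixture between -0.105 and -0.087 m or x of blank2 in the frame of fixture between -0.041 and -0.023 m or x of blank2 in the frame of fixture between 0.023 and 0.041 m or x of blank2 in the frame of fixture between 0.087 and 0.105 m) and y of blank2 in the frame of fixture between -0.012 and 0.01 m and z of blank2 in the frame of fixture between 0.036 and 0.046 m and (x of blank3 in the frame of fixture between -0.105 and -0.087 m or x of blank3 in the frame of fixture between -0.041 and -0.023 m or x of blank3 in the frame of fixture between 0.023 and 0.041 m or x of blank3 in the frame of fixture between 0.087 and 0.105 m) and y of blank3 in the frame of fixture between -0.012 and 0.01 m and z of blank3 in the frame of fixture between 0.036 and 0.046 m and (x of blank4 in the frame of fixture between -0.105 and -0.087 m or x of blank4 in the frame of fixture between -0.041 and -0.023 m or x of blank4 in the frame of fixture between 0.023 and 0.041 m or x of blank4 in the frame of fixture between 0.087 and 0.105 m) and y of blank4 in the frame of fixture between -0.012 and 0.01 m and z of blank4 in the frame of fixture between 0.036 and 0.046 m and x of offcut1 in the frame of offcut_box between -0.075 and 0.075 m and y of offcut1 in the frame of offcut_box between -0.06 and 0.06 m and z of offcut1 in the frame of offcut_box between 0 and 0.06 m and x of offcut2 in the frame of offcut_box between -0.075 and 0.075 m and y of offcut2 in the frame of offcut_box between -0.06 and 0.06 m and z of offcut2 in the frame of offcut_box between 0 and 0.06 m and value of joint clamp_handle below 0.5 rad and value of joint keeper above 0.1 rad), for 0.2 s.
2. the keeper bar is shut in its detent, the clamp not yet thrown (value of joint keeper below 0.02 rad and value of joint clamp_handle below 0.5 rad), for 0.2 s.
3. the clamp handle is down past its dead point and the beam presses on every blank (value of joint keeper below 0.02 rad and value of joint clamp_handle above 1.04 rad and contact force between clamp_beam and blank1 above 0.8 N and contact force between clamp_beam and blank2 above 0.8 N and contact force between clamp_beam and blank3 above 0.8 N and contact force between clamp_beam and blank4 above 0.8 N), for 0.2 s.
At the end, for the whole second after the job is handed in: Each blank on the floor of its own bay (9 mm sideways, 10 mm lengthwise, 0.13 rad), offcuts in the box, keeper within 0.02 rad of shut, clamp handle at 1.04 rad or more, beam pressing each blank with 0.8 N or more, all at rest (all of step 3 and (x of blank1 in the frame of fixture between -0.105 and -0.087 m or x of blank1 in the frame of fixture between -0.041 and -0.023 m or x of blank1 in the frame of fixture between 0.023 and 0.041 m or x of blank1 in the frame of fixture between 0.087 and 0.105 m) and y of blank1 in the frame of fixture between -0.012 and 0.01 m and z of blank1 in the frame of fixture between 0.036 and 0.046 m and angle between the x axis of each of blank1, blank2, blank3, blank4 and the y axis of fixture, either way round below 0.13 rad and (x of blank2 in the frame of fixture between -0.105 and -0.087 m or x of blank2 in the frame of fixture between -0.041 and -0.023 m or x of blank2 in the frame of fixture between 0.023 and 0.041 m or x of blank2 in the frame of fixture between 0.087 and 0.105 m) and y of blank2 in the frame of fixture between -0.012 and 0.01 m and z of blank2 in the frame of fixture between 0.036 and 0.046 m and (x of blank3 in the frame of fixture between -0.105 and -0.087 m or x of blank3 in the frame of fixture between -0.041 and -0.023 m or x of blank3 in the frame of fixture between 0.023 and 0.041 m or x of blank3 in the frame of fixture between 0.087 and 0.105 m) and y of blank3 in the frame of fixture between -0.012 and 0.01 m and z of blank3 in the frame of fixture between 0.036 and 0.046 m and (x of blank4 in the frame of fixture between -0.105 and -0.087 m or x of blank4 in the frame of fixture between -0.041 and -0.023 m or x of blank4 in the frame of fixture between 0.023 and 0.041 m or x of blank4 in the frame of fixture between 0.087 and 0.105 m) and y of blank4 in the frame of fixture between -0.012 and 0.01 m and z of blank4 in the frame of fixture between 0.036 and 0.046 m and x of offcut1 in the frame of offcut_box between -0.075 and 0.075 m and y of offcut1 in the frame of offcut_box between -0.06 and 0.06 m and z of offcut1 in the frame of offcut_box between 0 and 0.06 m and x of offcut2 in the frame of offcut_box between -0.075 and 0.075 m and y of offcut2 in the frame of offcut_box between -0.06 and 0.06 m and z of offcut2 in the frame of offcut_box between 0 and 0.06 m and linear speed of each of blank1, blank2, blank3, blank4, offcut1, offcut2 below 0.03 m/s); the robot touches nothing.
It fails at once if a bystander is shifted more than 5 cm from its place (distance of any of glass, mallet, square, oil_tin from where it was at the start of the episode above 0.05 m).
It fails at once if the glass or the tin is knocked over (angle between any of glass, oil_tin's own z axis and vertical above 0.6 rad).
Of blank1, blank2, blank3, blank4 only 3 to 4 are there at a start; the rules pass over those that are not, and their reading is None.
Of offcut1, offcut2 only 1 to 2 are there at a start; the rules pass over those that are not, and their reading is None.
At some moment in a run one of blank1, blank2, blank3, blank4 may be knocked a few centimetres aside while the robot is not near it.
Once in a run the grip may slacken for a moment while it holds something.
It also fails if it takes over 210 s, if anything falls off the work surface, if the arm or the gripper's body presses on something with over 40 N, if the wrist force passes 120 N, or if a joint passes its speed limit or range.

### The arm

A 7-joint arm with a two-finger parallel gripper is mounted at the origin on the work surface. World frame = base frame: x ahead of the robot, y to its left, z up, the work surface at z = 0. Lengths are in m, angles in rad, forces in N, time in s.
With the tool pointing down it reaches from about 0.35 to 0.9 m from the base axis. Payload 19.9 kg.
Tool frame: the origin (TCP) lies midway between the tips of the shut fingers; the grasp point (between the pads) lies 19 mm behind it; z points along the fingers, x is the direction in which the jaws open and shut, and the axes are right-handed (so a half turn about z gives the same grasp; the last joint's range is limited). The gripper opens to 85 mm and grips with 20 to 120 N. Pads are 22 mm wide; open, the fingers measure 114 mm over their backs; the gripper's body (76 mm by 85 mm) begins 54 mm behind the grasp point. The pads swing forward as they close: fully open they stand 13 mm farther back than shut.
Start: joints at [-1.323, 0.417, -0.01, 1.614, 0.005, 1.111, -0.053], TCP at [0.179, 0.599, 0.206] pointing down, gripper open.
Joint ranges: [-2.81, 2.81], [-0.39, 2.02], [-1.27, 1.25], [0.06, 2.57], [-1.19, 4.33], [0.19, 2], [-2.82, 2.82]. Speed limits (rad/s): [1.89, 1.89, 2.39, 2.39, 3.01, 3.01, 3.01].

### API

Orientations are given as a rotation vector (axis times angle).
In Python, from cell import * gives the robot as it stands. The module is installed in compiled form; this text tells all that it offers.
- The arm moves only by the tool drive_tool, never from a script. Its argument "increments" is a list of rows, each a list of 6 numbers: the shift along the tool's x, y, z in cm, then the turn, a rotation vector about the tool's x, y, z in degrees. A call has exactly 10 rows; each row shifts and turns the commanded pose from where the row before left it, along the tool's axes as they then stand; what a row does not reach is not made up. A row lasts 1/12 s, in which the tool goes at most 41.7 mm and 7.16 degrees, less where a joint would pass 70% of its speed; a pose out of reach is approached as far as the arm can. A call is refused whole if a number of a shift passes 4.17 or a number of a turn 7.16, either way. A call with a gripper value outside its range is refused whole. "claw" is the finger opening in cm, from 0 to 8.54, set as the call begins (left out, the last holds). The fingers move at their own pace and stop on an object; "squeeze" is the grip in N (left out, the last holds). Time passes only in rows, so rows that do not move let the fingers close, or fill a call up. It gives the time, the measured TCP pose, the force and the opening at its end, in the units of the state.
- state(): the state, without advancing time (a new reading comes with each control period).
- grab_frame(name): name is "side" or "top" or "wrist"; returns a dict with "color" (400x640x3 uint8, red, green, blue), "depth" (400x640 float32, m along the optical axis (not along the pixel's ray), 0 where there is no reading), "fx", "fy", "cx", "cy" (pixels), "R" (3x3) and "t" (3): a world point X has camera coordinates R X + t. Camera axes: x right, y down, z forward; pixel columns grow to the right and rows downward; lengths in m; the calibration is good to about 2 mm. A picture is of the moment at which its call begins.
- close_job(): hands the job in, once; it reports no verdict.
The state is a dict: "clock": time; "joints": joint angles; "dq": joint speeds; "joint_efforts": joint torques, N m; "tcp_pos": TCP position; "orientation": TCP orientation; "force": force on the tool from outside, world axes, zero at the start; "wrist_torque": the same for the moment, N m; "opening": opening from 0.0 (shut) to 1.0 (fully open).
Only numpy, scipy, OpenCV 4.12 (cv2) and the standard library are available. Lean on these libraries where they do the work, as an engineer would, in place of code of your own. Each camera call takes 0.05 s, during which the arm holds its last target. There are 200 camera calls.

## Working session

There is one attempt and no reset: what is moved stays moved. The work goes in short steps, Python scripts to look and compute and a tool call to move; the robot and the scene stay as the last step left them, time stands still between calls to the robot, and variables do not carry over. Pictures are saved under pics/ and viewed, about 12 in all and at most 16, crops included, and the job is handed in when it is done.

Besides the shell and the picture viewer there is one more tool, called after "Call:" as name(argument=value, ...) on one line, values as JSON. drive_tool: Moves the arm, as the interface text tells. Its arguments: {"type":"object","properties":{"increments":{"type":"array"},"claw":{"type":"number"},"squeeze":{"type":"number"}},"required":["increments"]}

```bash
mkdir -p pics
cat > h.py <<'E'
import numpy as np,cv2
from scipy.spatial.transform import Rotation as Ro
from cell import *
def save(f,n): cv2.imwrite('pics/'+n,f['color'][:,:,::-1])
def pts(f):
    d=f['depth'];v,u=np.mgrid[:400,:640]
    c=np.stack([(u-f['cx'])/f['fx']*d,(v-f['cy'])/f['fy']*d,d],-1)
    w=(c-f['t'])@f['R']; w[d==0]=np.nan
    return w
def ray(f,u,v,z):
    o=-f['R'].T@f['t'];r=f['R'].T@np.array([(u-f['cx'])/f['fx'],(v-f['cy'])/f['fy'],1])
    return o+r*(z-o[2])/r[2]
def proj(f,X):
    c=f['R']@np.array(X)+f['t'];return c[:2]/c[2]*[f['fx'],f['fy']]+[f['cx'],f['cy']]
E
python3 - <<'E'
from h import *
for n in('top','side'):
    f=grab_frame(n);save(f,n+'0.png');np.savez(n+'0.npz',**f);print(n,-f['R'].T@f['t'],f['R'].round(2).tolist(),f['fx'])
s=state();print(s['clock'],s['tcp_pos'],s['orientation'],s['opening'],Ro.from_rotvec(s['orientation']).as_matrix().round(2))
E
```

```text
top [0.39912964 0.07174597 1.19662723] [[0.01, -1.0, -0.01], [-1.0, -0.01, -0.08], [0.08, 0.02, -1.0]] 424.56305306113944
side [-0.05272754 -0.72190982  1.30394705] [[0.82, -0.57, 0.0], [-0.44, -0.64, -0.63], [0.36, 0.51, -0.78]] 476.8342074995424
0.1 [0.17851222 0.59860112 0.20519465] [ 2.51828533e+00  1.87696207e+00 -1.31322698e-03] 1.003943039208249 [[ 0.29  0.96 -0.  ]
 [ 0.96 -0.29 -0.  ]
 [-0.    0.   -1.  ]]
```

View pics/top0.png

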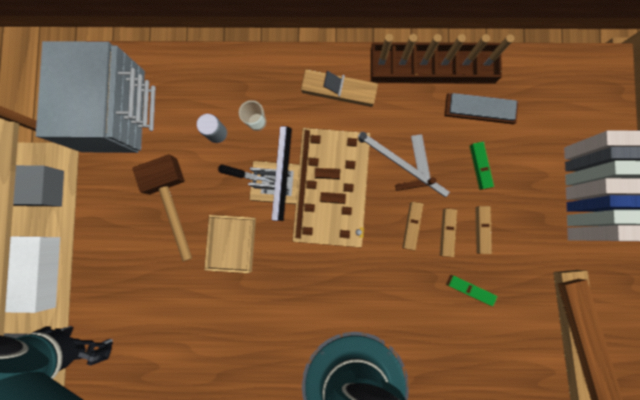

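View pics/side0.png

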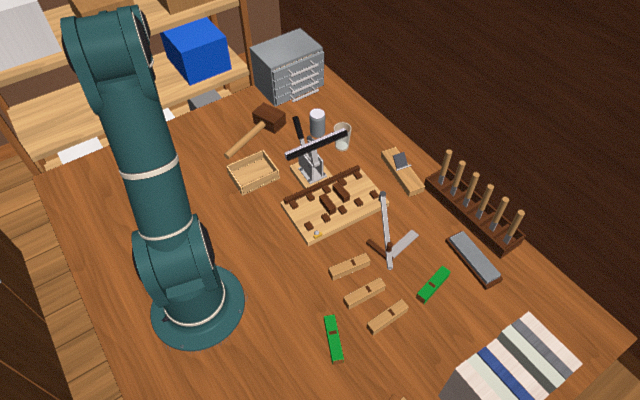

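Run:
```python
from h import *
f=dict(np.load('top0.npz'));w=pts(f);hsv=cv2.cvtColor(f['color'],cv2.COLOR_RGB2HSV)
x,y,z=w[...,0],w[...,1],w[...,2]
def comps(m,name,amin=15):
    n,l,s,c=cv2.connectedComponentsWithStats(m.astype(np.uint8))
    for i in range(1,n):
        if s[i,4]<amin: continue
        q=w[l==i];q=q[~np.isnan(q[:,0])]
        (cx,cy),(a,b),_=cv2.minAreaRect((q[:,:2]*1000).astype(np.float32))
        e=np.cov(q[:,:2].T);ev,V=np.linalg.eigh(e);d=V[:,1]
        print(name,s[i,:5],c[i].round(1),'mid',round(cx),round(cy),'sz',round(a),round(b),'z',np.median(q[:,2]).round(4),'ang',np.degrees(np.arctan2(d[1],d[0])).round(1),'mean',(q.mean(0)*1000).round(1))
roi=np.zeros((400,640),bool);roi[120:250,290:372]=1
print('dark');comps(roi&(hsv[...,2]<110),'dark')
roi2=np.zeros((400,640),bool);roi2[190:270,395:510]=1
comps(roi2&(z>0.022)&(z<0.045)&(x<0.5),'blank',100)
roi3=np.zeros((400,640),bool);roi3[205:280,195:265]=1
comps(roi3&(z>0.035)&(z<.06),'box',50)
roi4=np.zeros((400,640),bool);roi4[120:210,355:460]=1
comps(roi4&(z>0.048)&(z<.062),'keeper',20)
comps(roi4&(z>0.075)&(z<.1),'knob',4)
```

```text
dark
dark [290 127   2  27  42] [290.4 138.2] mid 672 178 sz 90 21 z 0.0061 ang -165.6 mean [661.7 178.7  94.3]
dark [296 130  24 108 878] [305.6 183.9] mid 549 134 sz 42 297 z 0.0439 ang 175.7 mean [548.4 139.6  43.2]
dark [358 132   9  11  67] [362.1 136.8] mid 679 -15 sz 19 22 z 0.0588 ang 166.2 mean [677.  -13.6  55.3]
dark [347 138  10   8  61] [351.5 141.9] mid 667 15 sz 23 20 z 0.0394 ang 102.8 mean [666.3  14.6  39.7]
dark [346 161   9   8  65] [349.9 164.4] mid 603 18 sz 22 20 z 0.0393 ang 70.6 mean [603.3  18.7  39.7]
dark [315 168  25  11 242] [326.8 173.3] mid 577 82 sz 66 25 z 0.0553 ang 88.8 mean [575.7  82.1  54.5]
dark [344 184   9   8  65] [348.  187.2] mid 539 24 sz 22 20 z 0.0399 ang 76.2 mean [539.9  23.4  39.9]
dark [321 193  24  11 218] [332.5 197.6] mid 510 66 sz 64 24 z 0.0558 ang 85.8 mean [509.4  65.9  55.7]
dark [342 207   9   8  61] [346.  210.3] mid 476 29 sz 22 19 z 0.0396 ang 77.7 mean [476.5  28.6  39.7]
dark [340 231   9   7  57] [344.3 233.9] mid 412 34 sz 16 22 z 0.0404 ang 86.1 mean [412.3  32.9  40.4]
blank [403 203  20  47 577] [412.6 225.9] mid 437 -154 sz 33 130 z 0.0323 ang 169.7 mean [ 436.2 -153.6   32.2]
blank [477 206  14  48 611] [483.9 229.5] mid 428 -349 sz 128 33 z 0.032 ang 179.9 mean [ 428.1 -347.3   31.7]
blank [441 208  16  49 599] [448.5 232.3] mid 420 -252 sz 33 131 z 0.0321 ang 175.4 mean [ 419.6 -251.1   31.9]
box [204 215  49  58 522] [227.7 243.9] mid 383 347 sz 121 150 z 0.0455 ang 175.9 mean [382.3 348.5  45. ]
keeper [358 132  91  65 666] [401.3 162.9] mid 605 -124 sz 289 21 z 0.0563 ang 55.3 mean [ 605.9 -119.4   56.1]
knob [428 177   8   8  44] [431.8 180.4] mid 554 -194 sz 16 15 z 0.0906 ang 121.6 mean [ 553.8 -193.6   89.2]
```

```bash
cat > plan.py <<'E'
import sys
from h import *
# plan.py x y z [yaw]  (mm, deg): tool shift (cm) and turn about tool z still to go; a turn row does not alter z shift
def go(x,y,z,yaw=None):
    s=state();R=Ro.from_rotvec(s['orientation']).as_matrix();p=s['tcp_pos'];d=np.array([x,y,z])/1000-p
    psi=np.degrees(np.arctan2(R[1,0],R[0,0]));print('t',round(s['clock'],2),'tcp',(np.array(p)*1000).round(1),'yaw',psi.round(1),'tilt',R[:,2].round(3),'F',np.round(s['force'],1),'open',round(s['opening'],3))
    if yaw is not None:
        t=(psi-yaw+180)%360-180;print('turn',round(t,2));a=np.radians(yaw)
    else: a=np.radians(psi)
    X=np.array([np.cos(a),np.sin(a)]);Y=np.array([np.sin(a),-np.cos(a)])
    print('shift after turn cm',(np.r_[d[:2]@X,d[:2]@Y,-d[2]]*100).round(2))
if __name__=='__main__': go(*map(float,sys.argv[1:]))
E
echo ok
```

```text
ok
```

Call:
drive_tool(increments=[[0, 0, 0, 0, 0, 7], [0, 0, 0, 0, 0, 7], [0, 0, 0, 0, 0, 7], [0, 0, 0, 0, 0, 7], [0, 0, 0, 0, 0, 7], [0, 0, 0, 0, 0, 7], [0, 0, 0, 0, 0, 7], [0, 0, 0, 0, 0, 7], [0, 0, 0, 0, 0, 7], [0, 0, 0, 0, 0, 7]], claw=5)

```text
clock: 0.93
tcp_pos: [0.1785, 0.5987, 0.2054]
orientation: [3.14, 0.084, -0.0]
force: [0.3, 0.1, 0.1]
opening: 0.59
```

Call:
drive_tool(increments=[[0, 0, 0, 0, 0, 3.7], [0, 0, 0, 0, 0, 3.7], [1.46, 3.61, 0, 0, 0, 0], [1.46, 3.61, 0, 0, 0, 0], [1.46, 3.61, 0, 0, 0, 0], [1.46, 3.61, 0, 0, 0, 0], [1.46, 3.61, 0, 0, 0, 0], [1.46, 3.61, 0, 0, 0, 0], [1.46, 3.61, 0, 0, 0, 0], [1.46, 3.61, 0, 0, 0, 0]])

```text
clock: 1.77
tcp_pos: [0.275, 0.3007, 0.2056]
orientation: [3.14, -0.109, -0.001]
force: [1.3, 1.2, 0.8]
opening: 0.579
```

Call:
drive_tool(increments=[[1.46, 3.61, 0, 0, 0, 0], [1.46, 3.61, 0, 0, 0, 0], [1.46, 3.61, 0, 0, 0, 0], [1.46, 3.61, 0, 0, 0, 0], [1.46, 3.61, 0, 0, 0, 0], [1.46, 3.61, 0, 0, 0, 0], [0, 0, 0, 0, 0, 0], [0, 0, 0, 0, 0, 0], [0, 0, 0, 0, 0, 0], [0, 0, 0, 0, 0, 0]])

```text
clock: 2.6
tcp_pos: [0.3469, 0.0812, 0.2057]
orientation: [3.139, -0.108, -0.0]
force: [0.4, -1.4, -0.3]
opening: 0.584
```

```bash
python3 plan.py 576 81 100 -4.2
```

```text
t 2.6 tcp [346.9  81.2 205.7] yaw -3.9 tilt [-0. -0. -1.] F [ 0.4 -1.4 -0.3] open 0.584
turn 0.27
shift after turn cm [22.85 -1.66 10.57]
```

Call:
drive_tool(increments=[[3.26, -0.24, 0, 0, 0, 0.2], [3.26, -0.24, 0, 0, 0, 0], [3.26, -0.24, 0, 0, 0, 0], [3.26, -0.24, 0, 0, 0, 0], [3.26, -0.24, 0, 0, 0, 0], [3.26, -0.24, 0, 0, 0, 0], [3.26, -0.24, 0, 0, 0, 0], [0, 0, 3.5, 0, 0, 0], [0, 0, 3.5, 0, 0, 0], [0, 0, 0, 0, 0, 0]])

```text
clock: 3.43
tcp_pos: [0.5728, 0.0815, 0.1297]
orientation: [3.137, -0.113, -0.013]
force: [-1.3, -0.8, -1.6]
opening: 0.586
```

Run:
```python
from h import *
f=grab_frame('wrist');save(f,'w1.png')
import plan;plan.go(576,81,31,-4.2)
w=pts(f);m=(w[...,2]>.048)&(w[...,2]<.062)
n,l,s,c=cv2.connectedComponentsWithStats(m.astype(np.uint8))
for i in range(1,n):
    if s[i,4]>300:
        q=w[l==i];print(s[i],cv2.minAreaRect((q[:,:2]*1000).astype(np.float32)),np.median(q[:,2]))
```

```text
t 3.48 tcp [574.   81.3 133.1] yaw -4.1 tilt [-0.006 -0.002 -1.   ] F [-0.6  0.3  2. ] open 0.584
turn 0.06
shift after turn cm [ 0.2   0.02 10.21]
[ 309  163   30   75 2134] ((577.3630981445312, 81.7024154663086), (69.956298828125, 25.930044174194336), 87.19593811035156) 0.05529633379649712
[576 179  64  26 813] ((831.0134887695312, 72.90386962890625), (21.91030502319336, 46.459007263183594), 77.7801284790039) 0.05528882044415252
[ 236  185   35   72 1945] ((510.79150390625, 66.10969543457031), (70.10435485839844, 26.20391082763672), 86.12620544433594) 0.05522638830307677
[415 272  31  28 602] ((679.506103515625, -14.812410354614258), (27.975017547607422, 22.10568618774414), 69.30594635009766) 0.05860449819553863
[ 568  291   72  102 1029] ((854.6669311523438, -101.366455078125), (141.80787658691406, 44.60061264038086), 73.7928695678711) 0.049942271336026134
```

View pics/w1.png

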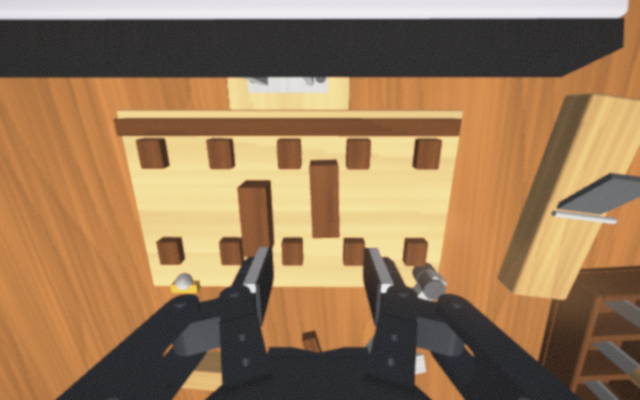

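Call:
drive_tool(increments=[[0.3, 0, 2.5, 0, 0, 0], [0, 0, 2.5, 0, 0, 0], [0, 0, 2.5, 0, 0, 0], [0, 0, 1.7, 0, 0, 0], [0, 0, 1, 0, 0, 0], [0, 0, 0, 0, 0, 0], [0, 0, 0, 0, 0, 0], [0, 0, 0, 0, 0, 0], [0, 0, 0, 0, 0, 0], [0, 0, 0, 0, 0, 0]])

```text
clock: 4.32
tcp_pos: [0.5795, 0.0806, 0.0349]
orientation: [-3.139, 0.115, -0.002]
force: [0.8, -0.9, 0.0]
opening: 0.586
```

Call:
drive_tool(increments=[[0, 0, 0, 0, 0, 0], [0, 0, 0, 0, 0, 0], [0, 0, 0, 0, 0, 0], [0, 0, 0, 0, 0, 0], [0, 0, 0, 0, 0, 0], [0, 0, 0, 0, 0, 0], [0, 0, -2, 0, 0, 0], [0, 0, -4, 0, 0, 0], [0, 0, -4, 0, 0, 0], [0, 0, -2, 0, 0, 0]], claw=0, squeeze=60)

```text
clock: 5.15
tcp_pos: [0.5802, 0.08, 0.1578]
orientation: [-3.139, 0.116, -0.005]
force: [-0.3, 0.0, 0.7]
opening: 0.001
```

```bash
python3 plan.py 350 85 160 -4.2;python3 plan.py 416 345 160 -4.2
```

```text
t 5.15 tcp [580.2  80.  157.8] yaw -4.2 tilt [ 0.003  0.    -1.   ] F [-0.3  0.   0.7] open 0.001
turn -0.05
shift after turn cm [-22.99   1.18  -0.22]
t 5.15 tcp [580.2  80.  157.8] yaw -4.2 tilt [ 0.003  0.    -1.   ] F [-0.3  0.   0.7] open 0.001
turn -0.05
shift after turn cm [-18.32 -25.23  -0.22]
```

```bash
cat > off.py <<'E'
from h import *
import plan
f=grab_frame('wrist');w=pts(f)
for lo,hi in((.048,.062),):
    m=(w[...,2]>lo)&(w[...,2]<hi)&(w[...,0]<.67)&(w[...,0]>.4)&(w[...,1]<.13)
    n,l,s,c=cv2.connectedComponentsWithStats(m.astype(np.uint8))
    for i in range(1,n):
        if s[i,4]>300:
            q=w[l==i];print(s[i],cv2.minAreaRect((q[:,:2]*1000).astype(np.float32)),np.median(q[:,2]))
save(f,'w2.png')
E
python3 off.py
```

```text
[ 301  157   28   69 1775] ((577.6529541015625, 81.43605041503906), (70.18610382080078, 25.938617706298828), 88.07749938964844) 0.055331230414216996
[ 235  177   32   67 1754] ((510.8666687011719, 66.14100646972656), (70.31172180175781, 26.321733474731445), 85.75259399414062) 0.05518915552172525
```

View pics/w2.png

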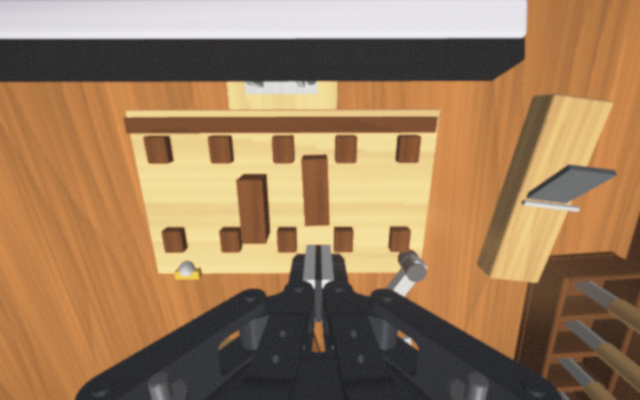

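Call:
drive_tool(increments=[[-0.27, -0.14, 0, 0, 0, 0], [0, 0, 0, 0, 0, 0], [0, 0, 0, 0, 0, 0], [0, 0, 0, 0, 0, 0], [0, 0, 3.5, 0, 0, 0], [0, 0, 3.5, 0, 0, 0], [0, 0, 3.5, 0, 0, 0], [0, 0, 1.7, 0, 0, 0], [0, 0, 0.8, 0, 0, 0], [0, 0, 0, 0, 0, 0]], claw=4.8)

```text
clock: 6.03
tcp_pos: [0.5753, 0.0814, 0.0219]
orientation: [3.138, -0.116, -0.005]
force: [-0.2, -0.5, 0.3]
opening: 0.564
```

Call:
drive_tool(increments=[[0, 0, 0, 0, 0, 0], [0, 0, 0, 0, 0, 0], [0, 0, 0, 0, 0, 0], [0, 0, 0, 0, 0, 0], [0, 0, 0, 0, 0, 0], [0, 0, 0, 0, 0, 0], [0, 0, 0, 0, 0, 0], [0, 0, 0, 0, 0, 0], [0, 0, 0, 0, 0, 0], [0, 0, 0, 0, 0, 0]], claw=0, squeeze=60)

```text
clock: 6.87
tcp_pos: [0.5774, 0.0819, 0.0253]
orientation: [-3.139, 0.115, -0.003]
force: [-0.3, -1.7, 7.3]
opening: 0.275
```

Call:
drive_tool(increments=[[0, 0, -3, 0, 0, 0], [0, 0, -4, 0, 0, 0], [0, 0, -4, 0, 0, 0], [0, 0, -3, 0, 0, 0], [-3, 0, 0, 0, 0, 0], [-3.7, 0, 0, 0, 0, 0], [-3.7, 0, 0, 0, 0, 0], [-3.7, 0, 0, 0, 0, 0], [-3.7, 0, 0, 0, 0, 0], [-3.7, 0, 0, 0, 0, 0]])

```text
clock: 7.7
tcp_pos: [0.3606, 0.0977, 0.1636]
orientation: [-3.139, 0.115, -0.0]
force: [-0.5, 0.1, 0.3]
opening: 0.277
```

```bash
python3 plan.py 416 345 25 -4.2
```

```text
t 7.7 tcp [360.6  97.7 163.6] yaw -4.2 tilt [ 0.     0.001 -1.   ] F [-0.5  0.1  0.3] open 0.277
turn 0.01
shift after turn cm [  3.72 -25.07  13.86]
```

Call:
drive_tool(increments=[[0, -3.58, 0, 0, 0, 0], [0, -3.58, 0, 0, 0, 0], [0, -3.58, 0, 0, 0, 0], [0, -3.58, 0, 0, 0, 0], [0, -3.58, 0, 0, 0, 0], [1.2, -3.58, 0, 0, 0, 0], [2.5, -3.58, 0, 0, 0, 0], [0, 0, 3, 0, 0, 0], [0, 0, 4, 0, 0, 0], [0, 0, 2, 0, 0, 0]])

```text
clock: 8.53
tcp_pos: [0.4154, 0.3431, 0.0711]
orientation: [3.138, -0.114, -0.001]
force: [0.3, 0.3, -0.6]
opening: 0.277
```

```bash
python3 plan.py 416 345 12 -4.2
```

```text
t 8.53 tcp [415.4 343.1  71.1] yaw -4.2 tilt [-0.001 -0.001 -1.   ] F [ 0.3  0.3 -0.6] open 0.277
turn 0.02
shift after turn cm [ 0.05 -0.2   5.91]
```

Call:
drive_tool(increments=[[0, -0.2, 2, 0, 0, 0], [0, 0, 2, 0, 0, 0], [0, 0, 1.3, 0, 0, 0], [0, 0, 0.6, 0, 0, 0], [0, 0, 0, 0, 0, 0], [0, 0, 0, 0, 0, 0], [0, 0, 0, 0, 0, 0], [0, 0, 0, 0, 0, 0], [0, 0, 0, 0, 0, 0], [0, 0, 0, 0, 0, 0]])

```text
clock: 9.37
tcp_pos: [0.4164, 0.3457, 0.0153]
orientation: [-3.139, 0.115, -0.001]
force: [-0.7, -0.3, -1.1]
opening: 0.273
```

Call:
drive_tool(increments=[[0, 0, 0, 0, 0, 0], [0, 0, 0, 0, 0, 0], [0, 0, 0, 0, 0, 0], [0, 0, 0, 0, 0, 0], [0, 0, 0, 0, 0, 0], [0, 0, -3, 0, 0, 0], [0, 0, -4, 0, 0, 0], [-1.8, 0, -4, 0, 0, 0], [-1.8, 0, -4, 0, 0, 0], [-1.8, 0, 0, 0, 0, 0]], claw=4.2)

```text
clock: 10.2
tcp_pos: [0.3662, 0.3507, 0.1665]
orientation: [-3.133, 0.117, -0.006]
force: [0.8, 1.0, 1.8]
opening: 0.492
```

```bash
python3 plan.py 511 66 25 -4.2
```

```text
t 10.2 tcp [366.2 350.7 166.5] yaw -4.3 tilt [ 0.004  0.006 -1.   ] F [0.8 1.  1.8] open 0.492
turn -0.09
shift after turn cm [16.53 27.33 14.15]
```

Call:
drive_tool(increments=[[0, 3.9, 0, 0, 0, 0], [0, 3.9, 0, 0, 0, 0], [0, 3.9, 0, 0, 0, 0], [0, 3.9, 0, 0, 0, 0], [0, 3.9, 0, 0, 0, 0], [0, 3.9, 0, 0, 0, 0], [0, 3.9, 0, 0, 0, 0], [3, 0, 0, 0, 0, 0], [3, 0, 0, 0, 0, 0], [3, 0, 0, 0, 0, 0]], claw=4.8)

```text
clock: 11.03
tcp_pos: [0.4356, 0.0708, 0.1619]
orientation: [-3.135, 0.113, -0.004]
force: [-0.3, 1.8, 2.1]
opening: 0.564
```

Call:
drive_tool(increments=[[3, 0, 0, 0, 0, 0], [3, 0, 0, 0, 0, 0], [2, 0, 0, 0, 0, 0], [0, 0, 0, 0, 0, 0], [0, 0, 3, 0, 0, 0], [0, 0, 3, 0, 0, 0], [0, 0, 1, 0, 0, 0], [0, 0, 0, 0, 0, 0], [0, 0, 0, 0, 0, 0], [0, 0, 0, 0, 0, 0]])

```text
clock: 11.87
tcp_pos: [0.5144, 0.0645, 0.0923]
orientation: [-3.139, 0.115, -0.003]
force: [-0.5, 0.4, 0.1]
opening: 0.559
```

```bash
python3 plan.py 511 66 25 -4.2
```

```text
t 11.87 tcp [514.4  64.5  92.3] yaw -4.2 tilt [ 0.002  0.    -1.   ] F [-0.5  0.4  0.1] open 0.559
turn -0.01
shift after turn cm [-0.35 -0.12  6.73]
```

Call:
drive_tool(increments=[[-0.35, -0.12, 2, 0, 0, 0], [0, 0, 2, 0, 0, 0], [0, 0, 1.5, 0, 0, 0], [0, 0, 0.8, 0, 0, 0], [0, 0, 0.2, 0, 0, 0], [0, 0, 0, 0, 0, 0], [0, 0, 0, 0, 0, 0], [0, 0, 0, 0, 0, 0], [0, 0, 0, 0, 0, 0], [0, 0, 0, 0, 0, 0]])

```text
clock: 12.7
tcp_pos: [0.5106, 0.0661, 0.0263]
orientation: [-3.139, 0.115, -0.001]
force: [-0.3, -0.4, -0.9]
opening: 0.559
```

Call:
drive_tool(increments=[[0, 0, 0, 0, 0, 0], [0, 0, 0, 0, 0, 0], [0, 0, 0, 0, 0, 0], [0, 0, 0, 0, 0, 0], [0, 0, 0, 0, 0, 0], [0, 0, 0, 0, 0, 0], [0, 0, 0, 0, 0, 0], [0, 0, 0, 0, 0, 0], [0, 0, -1, 0, 0, 0], [0, 0, -3, 0, 0, 0]], claw=0)

```text
clock: 13.53
tcp_pos: [0.5084, 0.0655, 0.0642]
orientation: [3.137, -0.115, -0.007]
force: [-0.6, -0.2, -0.6]
opening: 0.27
```

Call:
drive_tool(increments=[[0, 0, -4, 0, 0, 0], [0, 0, -4, 0, 0, 0], [0, 0, -2, 0, 0, 0], [-3, 0, 0, 0, 0, 0], [-4, 0, 0, 0, 0, 0], [-4, 0, 0, 0, 0, 0], [-4, 0, 0, 0, 0, 0], [-1.5, 0, 0, 0, 0, 0], [0, -3, 0, 0, 0, 0], [0, -3, 0, 0, 0, 0]])

```text
clock: 14.37
tcp_pos: [0.3704, 0.1378, 0.1689]
orientation: [-3.134, 0.12, 0.001]
force: [0.2, 1.4, -0.9]
opening: 0.268
```

```bash
python3 plan.py 351 345 15 -4.2
```

```text
t 14.37 tcp [370.4 137.8 168.9] yaw -4.4 tilt [-0.001  0.005 -1.   ] F [ 0.2  1.4 -0.9] open 0.268
turn -0.2
shift after turn cm [ -3.45 -20.52  15.39]
```

Call:
drive_tool(increments=[[0, -3.4, 0, 0, 0, 0], [-0.6, -3.4, 0, 0, 0, 0], [-0.6, -3.4, 0, 0, 0, 0], [-0.6, -3.4, 0, 0, 0, 0], [-0.6, -3.4, 0, 0, 0, 0], [-0.6, -2.4, 0, 0, 0, 0], [0, 0, 3, 0, 0, 0], [0, 0, 3, 0, 0, 0], [0, 0, 2, 0, 0, 0], [0, 0, 0, 0, 0, 0]])

```text
clock: 15.2
tcp_pos: [0.3547, 0.3306, 0.0849]
orientation: [3.133, -0.119, -0.004]
force: [-1.7, -0.7, -1.4]
opening: 0.271
```

```bash
python3 plan.py 351 345 15 -4.2
```

```text
t 15.2 tcp [354.7 330.6  84.9] yaw -4.3 tilt [-0.003 -0.006 -1.   ] F [-1.7 -0.7 -1.4] open 0.271
turn -0.14
shift after turn cm [-0.47 -1.41  6.99]
```

Call:
drive_tool(increments=[[-0.4, -1.3, 0, 0, 0, 0], [0, 0, 2, 0, 0, 0], [0, 0, 2, 0, 0, 0], [0, 0, 1.8, 0, 0, 0], [0, 0, 0.9, 0, 0, 0], [0, 0, 0.2, 0, 0, 0], [0, 0, 0, 0, 0, 0], [0, 0, 0, 0, 0, 0], [0, 0, 0, 0, 0, 0], [0, 0, 0, 0, 0, 0]])

```text
clock: 16.03
tcp_pos: [0.3532, 0.3458, 0.0193]
orientation: [3.139, -0.119, 0.001]
force: [0.1, -0.7, -0.5]
opening: 0.273
```

Call:
drive_tool(increments=[[0, 0, 0, 0, 0, 0], [0, 0, 0, 0, 0, 0], [0, 0, 0, 0, 0, 0], [0, 0, 0, 0, 0, 0], [0, 0, -3, 0, 0, 0], [0, 0, -4, 0, 0, 0], [0, 0, -4, 0, 0, 0], [0, 0, -4, 0, 0, 0], [0, 0, 0, 0, 0, 0], [0, 0, 0, 0, 0, 0]], claw=4.2)

```text
clock: 16.87
tcp_pos: [0.3533, 0.3466, 0.1701]
orientation: [-3.137, 0.118, -0.001]
force: [-1.5, -0.2, -1.7]
opening: 0.496
```

```bash
python3 plan.py 400 0 165 -4.2
python3 - <<'E'
from h import *
f=grab_frame('top');w=pts(f);save(f,'t2.png')
E
```

```text
t 16.87 tcp [353.3 346.6 170.1] yaw -4.3 tilt [ 0.001  0.002 -1.   ] F [-1.5 -0.2 -1.7] open 0.496
turn -0.09
shift after turn cm [ 7.19 34.22  0.51]
```

View pics/t2.png

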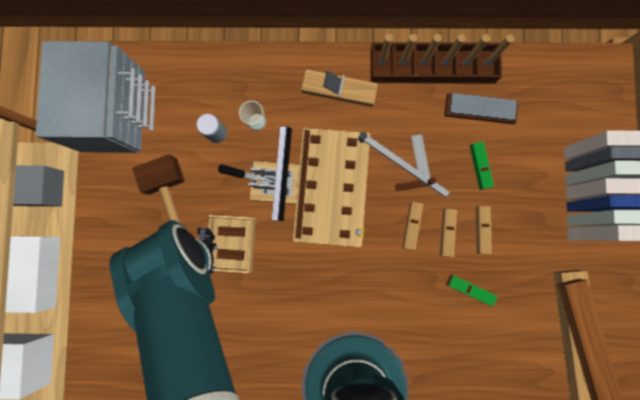

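Call:
drive_tool(increments=[[0.8, 3.8, 0, 0, 0, 0], [0.8, 3.8, 0, 0, 0, 0], [0.8, 3.8, 0, 0, 0, 0], [0.8, 3.8, 0, 0, 0, 0], [0.8, 3.8, 0, 0, 0, 0], [0.8, 3.8, 0, 0, 0, 0], [0.8, 3.8, 0, 0, 0, 0], [0.8, 3.8, 0, 0, 0, 0], [0.8, 3.8, 0, 0, 0, 0], [0, 0, 0, 0, 0, 6.9]], claw=5.5)

```text
clock: 17.75
tcp_pos: [0.3986, -0.0073, 0.1685]
orientation: [3.125, -0.291, -0.0]
force: [0.3, -0.0, -0.5]
opening: 0.644
```

Call:
drive_tool(increments=[[0, 0, 0, 0, 0, 6.9], [0, 0, 0, 0, 0, 6.9], [0, 0, 0, 0, 0, 6.9], [0, 0, 0, 0, 0, 6.9], [0, 0, 0, 0, 0, 6.9], [0, 0, 0, 0, 0, 6.9], [0, 0, 0, 0, 0, 6.9], [0, 0, 0, 0, 0, 6.9], [0, 0, 0, 0, 0, 6.9], [0, 0, 0, 0, 0, 6.9]])

```text
clock: 18.58
tcp_pos: [0.3982, -0.0011, 0.1682]
orientation: [2.394, -2.03, 0.001]
force: [-0.4, 0.4, 0.6]
opening: 0.641
```

```bash
python3 plan.py 437 -154 80 -100.3
```

```text
t 18.58 tcp [398.2  -1.1 168.2] yaw -80.6 tilt [-0.002 -0.003 -1.   ] F [-0.4  0.4  0.6] open 0.641
turn 19.71
shift after turn cm [14.35 -6.55  8.82]
```

Call:
drive_tool(increments=[[0, 0, 0, 0, 0, 6.4], [0, 0, 0, 0, 0, 6.4], [0, 0, 0, 0, 0, 6.4], [3.59, -1.64, 0, 0, 0, 0], [3.59, -1.64, 0, 0, 0, 0], [3.59, -1.64, 0, 0, 0, 0], [3.59, -1.64, 0, 0, 0, 0], [0, 0, 3, 0, 0, 0], [0, 0, 3, 0, 0, 0], [0, 0, 0, 0, 0, 0]])

```text
clock: 19.42
tcp_pos: [0.4292, -0.1215, 0.1053]
orientation: [2.023, -2.393, -0.004]
force: [-0.8, 0.2, -1.4]
opening: 0.641
```

```bash
cat > bl.py <<'E'
from h import *
import plan
f=grab_frame('wrist');w=pts(f);q0=state()['tcp_pos'];hsv=cv2.cvtColor(f['color'],cv2.COLOR_RGB2HSV)
m=(w[...,2]>.026)&(w[...,2]<.037)&(w[...,1]<0.0)&(w[...,0]<.52)&(hsv[...,0]<30)
n,l,s,c=cv2.connectedComponentsWithStats(m.astype(np.uint8))
for i in range(1,n):
    if s[i,4]>800:
        q=w[l==i];(c,sz,a)=cv2.minAreaRect((q[:,:2]*1000).astype(np.float32))
        b=cv2.boxPoints((c,sz,a));e=b[1]-b[0] if np.linalg.norm(b[1]-b[0])>np.linalg.norm(b[2]-b[1]) else b[2]-b[1]
        print('blank',np.round(c,1),np.round(sz,1),'jaw',(np.degrees(np.arctan2(e[1],e[0]))%180).round(1)-90,'z',np.median(q[:,2]).round(4))
E
python3 bl.py; python3 plan.py 437 -154 4 -100.3
```

```text
blank [ 429.  -349.8] [131.2  34. ] jaw -89.7 z 0.032
blank [ 438.  -155.8] [ 32.3 130.1] jaw 79.899994 z 0.0323
blank [ 420.2 -253. ] [ 32.9 131.6] jaw 85.100006 z 0.0322
t 19.47 tcp [ 430.1 -121.8  107.8] yaw -99.6 tilt [-0.006 -0.004 -1.   ] F [-0.7 -0.4  1.7] open 0.641
turn 0.71
shift after turn cm [ 3.05 -1.26 10.38]
```

Call:
drive_tool(increments=[[3.2, -1.3, 0, 0, 0, 0.7], [0, 0, 0, 0, 0, 0], [0, 0, 3, 0, 0, 0], [0, 0, 3, 0, 0, 0], [0, 0, 2.5, 0, 0, 0], [0, 0, 1.3, 0, 0, 0], [0, 0, 0.5, 0, 0, 0], [0, 0, 0, 0, 0, 0], [0, 0, 0, 0, 0, 0], [0, 0, 0, 0, 0, 0]])

```text
clock: 20.3
tcp_pos: [0.4409, -0.155, 0.0084]
orientation: [2.016, -2.409, 0.005]
force: [0.8, -0.1, 0.1]
opening: 0.648
```

Call:
drive_tool(increments=[[0, 0, 0, 0, 0, 0], [0, 0, 0, 0, 0, 0], [0, 0, 0, 0, 0, 0], [0, 0, 0, 0, 0, 0], [0, 0, 0, 0, 0, 0], [0, 0, 0, 0, 0, 0], [0, 0, 0, 0, 0, 0], [0, 0, 0, 0, 0, 0], [0, 0, 0, 0, 0, 0], [0, 0, 0, 0, 0, 0]], claw=0)

```text
clock: 21.13
tcp_pos: [0.44, -0.155, 0.007]
orientation: [2.015, -2.408, 0.003]
force: [0.0, 0.5, 0.1]
opening: 0.0
```

```bash
python3 plan.py 441 -20 150 -4.2
```

```text
t 21.13 tcp [ 440. -155.    7.] yaw -100.2 tilt [-0.    -0.002 -1.   ] F [0.  0.5 0.1] open 0.0
turn -95.97
shift after turn cm [ -0.89 -13.47 -14.3 ]
```

```bash
python3 - <<'E'
from h import *
f=grab_frame('wrist');g=grab_frame('side')
import numpy as np
a=f['color'];b=cv2.resize(g['color'][230:350,290:450],(640,480))[:,:]
cv2.imwrite('pics/m1.png',np.vstack([cv2.resize(a,(480,300)),cv2.resize(b,(480,300))])[:,:,::-1])
E
python3 bl.py
```

```text
blank [ 465.5 -160.9] [32.1 75.1] jaw 80.0 z 0.0324
blank [ 420.6 -253.4] [ 32.9 130.7] jaw 85.399994 z 0.0322
blank [ 406.8 -336.1] [86.1  9.4] jaw -87.0 z 0.0299
blank [413.  -10.2] [20.  39.3] jaw 88.8 z 0.0345
```

View pics/m1.png

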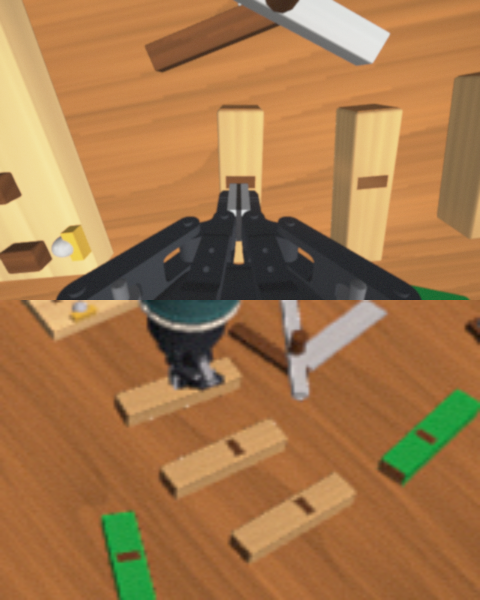

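Run:
```python
from h import *
f=grab_frame('wrist');w=pts(f)
for r in range(215,300,8): print(r,[tuple((w[r,c]*1000).round().astype(int)) if f['depth'][r,c]>0 else 0 for c in (300,312,320,328,340)])
print(proj(f,[.44,-.155,.007]),proj(f,[.44,-.155,.026]))
print(state()['joint_efforts'])
```

```text
215 [(np.int64(468), np.int64(-150), np.int64(33)), (np.int64(466), np.int64(-157), np.int64(32)), (np.int64(466), np.int64(-161), np.int64(33)), (np.int64(465), np.int64(-165), np.int64(32)), (np.int64(464), np.int64(-172), np.int64(33))]
223 [(np.int64(463), np.int64(-149), np.int64(33)), (np.int64(462), np.int64(-156), np.int64(32)), (np.int64(461), np.int64(-160), np.int64(33)), (np.int64(460), np.int64(-164), np.int64(32)), (np.int64(459), np.int64(-171), np.int64(32))]
231 [(np.int64(458), np.int64(-148), np.int64(33)), (np.int64(457), np.int64(-155), np.int64(33)), (np.int64(456), np.int64(-159), np.int64(32)), (np.int64(455), np.int64(-164), np.int64(32)), (np.int64(454), np.int64(-170), np.int64(31))]
239 [(np.int64(453), np.int64(-148), np.int64(32)), (np.int64(452), np.int64(-154), np.int64(33)), (np.int64(452), np.int64(-159), np.int64(33)), (np.int64(451), np.int64(-163), np.int64(33)), (np.int64(449), np.int64(-169), np.int64(32))]
247 [(np.int64(449), np.int64(-147), np.int64(33)), (np.int64(451), np.int64(-154), np.int64(40)), (np.int64(451), np.int64(-158), np.int64(
[... 1010 characters left out ...]
), (np.int64(445), np.int64(-166), np.int64(65))]
287 [(np.int64(454), np.int64(-151), np.int64(79)), (np.int64(452), np.int64(-155), np.int64(77)), (np.int64(447), np.int64(-157), np.int64(70)), (np.int64(451), np.int64(-161), np.int64(78)), (np.int64(452), np.int64(-166), np.int64(80))]
295 [(np.int64(453), np.int64(-150), np.int64(82)), (np.int64(450), np.int64(-155), np.int64(80)), (np.int64(443), np.int64(-157), np.int64(70)), (np.int64(451), np.int64(-161), np.int64(82)), (np.int64(450), np.int64(-166), np.int64(83))]
[317.48161124 238.61614392] [317.47753088 252.50706634]
[ 5.15876280e-03 -6.66000724e+01  1.69758815e+01 -2.27903759e+01
  1.80787069e-02 -7.72447995e-03 -9.90565036e-05]
```

Call:
drive_tool(increments=[[0, 0, -1, 0, 0, 0], [0, 0, -1, 0, 0, 0], [0, 0, -2, 0, 0, 0], [0, 0, -2, 0, 0, 0], [0, 0, -2, 0, 0, 0], [0, 0, -1, 0, 0, 0], [0, 0, 0, 0, 0, 0], [0, 0, 0, 0, 0, 0], [0, 0, 0, 0, 0, 0], [0, 0, 0, 0, 0, 0]])

```text
clock: 22.17
tcp_pos: [0.4396, -0.1547, 0.0964]
orientation: [2.014, -2.408, 0.002]
force: [-0.3, 0.6, -0.1]
opening: -0.005
```

```bash
python3 bl.py
python3 - <<'E'
from h import *
f=grab_frame('wrist');w=pts(f);s=state();print(s['tcp_pos'],s['force'],proj(f,s['tcp_pos']))
for r in range(225,300,4): print(r,[(w[r,c]*1000).round().tolist() if f['depth'][r,c]>0 else 0 for c in (308,320,330)])
E
```

```text
blank [ 428.8 -349.9] [ 33.4 131.6] jaw 90.0 z 0.0321
blank [ 448.8 -157.7] [ 32.  108.7] jaw 79.899994 z 0.0324
blank [ 420.3 -253.2] [ 32.5 131.5] jaw 85.3 z 0.0322
[ 0.43965592 -0.15491586  0.09647819] [-1.6264024   0.012691    0.25860581] [317.69004984 238.51849358]
225 [[424.0, -143.0, 33.0], [422.0, -154.0, 33.0], [421.0, -163.0, 33.0]]
229 [[420.0, -143.0, 32.0], [418.0, -153.0, 31.0], [417.0, -162.0, 32.0]]
233 [[417.0, -142.0, 33.0], [415.0, -153.0, 32.0], [413.0, -161.0, 32.0]]
237 [[412.0, -141.0, 32.0], [410.0, -152.0, 32.0], [409.0, -161.0, 33.0]]
241 [[409.0, -141.0, 33.0], [407.0, -151.0, 33.0], [405.0, -160.0, 32.0]]
245 [[451.0, -152.0, 128.0], [449.0, -158.0, 126.0], [402.0, -159.0, 33.0]]
249 [[451.0, -152.0, 132.0], [450.0, -158.0, 132.0], [450.0, -163.0, 133.0]]
253 [[451.0, -152.0, 135.0], [450.0, -158.0, 136.0], [449.0, -163.0, 136.0]]
257 [[451.0, -152.0, 141.0], 0, [450.0, -163.0, 141.0]]
261 [[451.0, -152.0, 143.0], [450.0, -158.0, 145.0], [450.0, -163.0, 145.0]]
265 [[451.0, -152.0, 148.0], [450.0, -158.0, 148.0], [449.0, -162.0, 148.0]]
269 [[451.0, -152.0, 151.0], [450.0, -158.0, 152.0], [449.0, -162.0, 152.0]]
273 [[451.0, -153.0, 155.0], [451.0, -158.0, 156.0], [450.0, -162.0, 155.0]]
277 [[452.0, -153.0, 159.0], [450.0, -158.0, 158.0], [449.0, -162.0, 157.0]]
281 [[451.0, -153.0, 160.0], [449.0, -158.0, 160.0], [450.0, -162.0, 162.0]]
285 [[452.0, -153.0, 165.0], [447.0, -157.0, 160.0], [451.0, -162.0, 166.0]]
289 [[452.0, -153.0, 169.0], [446.0, -157.0, 160.0], [450.0, -162.0, 168.0]]
293 [[452.0, -153.0, 171.0], [443.0, -157.0, 159.0], [450.0, -162.0, 170.0]]
297 [[452.0, -153.0, 173.0], [441.0, -156.0, 160.0], [450.0, -162.0, 172.0]]
```

Call:
drive_tool(increments=[[0.1, 0.2, 0, 0, 0, 0], [0, 0, 0, 0, 0, 0], [0, 0, 0, 0, 0, 0], [0, 0, 3, 0, 0, 0], [0, 0, 3, 0, 0, 0], [0, 0, 2.5, 0, 0, 0], [0, 0, 1.6, 0, 0, 0], [0, 0, 1, 0, 0, 0], [0, 0, 0.5, 0, 0, 0], [0, 0, 0, 0, 0, 0]], claw=5.5)

```text
clock: 23.1
tcp_pos: [0.4377, -0.1559, -0.0193]
orientation: [2.014, -2.408, 0.002]
force: [-0.0, 0.3, -1.0]
opening: 0.643
```

Call:
drive_tool(increments=[[0, 0, 0, 0, 0, 0], [0, 0, 0, 0, 0, 0], [0, 0, 0, 0, 0, 0], [0, 0, 0, 0, 0, 0], [0, 0, 0, 0, 0, 0], [0, 0, 0, 0, 0, 0], [0, 0, 0, 0, 0, 0], [0, 0, 0, 0, 0, 0], [0, 0, 0, 0, 0, 0], [0, 0, 0, 0, 0, 0]], claw=0)

```text
clock: 23.93
tcp_pos: [0.4386, -0.1558, -0.0179]
orientation: [2.016, -2.409, 0.005]
force: [-1.8, -0.1, 7.9]
opening: 0.358
```

```bash
python3 plan.py 441 -20 110 -4.2
```

```text
t 23.93 tcp [ 438.6 -155.8  -17.9] yaw -100.2 tilt [ 0.002 -0.002 -1.   ] F [-1.8 -0.1  7.9] open 0.358
turn -95.96
shift after turn cm [ -0.75 -13.56 -12.79]
```

Call:
drive_tool(increments=[[0, 0, -2, 0, 0, 0], [0, 0, -3, 0, 0, 0], [0, 0, -3.5, 0, 0, -6.9], [0, 0, -3.5, 0, 0, -6.9], [0, 0, 0, 0, 0, -6.9], [0, 0, 0, 0, 0, -6.9], [0, 0, 0, 0, 0, -6.9], [0, 0, 0, 0, 0, -6.9], [0, 0, 0, 0, 0, -6.9], [0, 0, 0, 0, 0, -6.9]])

```text
clock: 24.77
tcp_pos: [0.4381, -0.1554, 0.1018]
orientation: [2.905, -1.192, 0.003]
force: [0.4, -0.1, -1.8]
opening: 0.36
```

Call:
drive_tool(increments=[[0, 0, 0, 0, 0, -6.8], [0, 0, 0, 0, 0, -6.8], [0, 0, 0, 0, 0, -6.8], [0, 0, 0, 0, 0, -6.8], [0, 0, 0, 0, 0, -6.8], [0, 0, 0, 0, 0, -6.8], [0, -3, 0, 0, 0, 0], [0, -3, 0, 0, 0, 0], [0, -3, 0, 0, 0, 0], [0, -3, 0, 0, 0, 0]])

```text
clock: 25.6
tcp_pos: [0.4467, -0.0346, 0.1015]
orientation: [3.137, -0.115, 0.002]
force: [1.4, 0.5, -1.4]
opening: 0.362
```

```bash
python3 plan.py 447.6 81 8 -4.2
```

```text
t 25.6 tcp [446.7 -34.6 101.5] yaw -4.2 tilt [ 0.001 -0.002 -1.   ] F [ 1.4  0.5 -1.4] open 0.362
turn -0.01
shift after turn cm [ -0.75 -11.54   9.35]
```

Call:
drive_tool(increments=[[-0.2, -2.9, 0, 0, 0, 0], [-0.2, -2.9, 0, 0, 0, 0], [-0.2, -2.9, 0, 0, 0, 0], [-0.15, -2.8, 0, 0, 0, 0], [0, 0, 0, 0, 0, 0], [0, 0, 2, 0, 0, 0], [0, 0, 2, 0, 0, 0], [0, 0, 1, 0, 0, 0], [0, 0, 0, 0, 0, 0], [0, 0, 0, 0, 0, 0]])

```text
clock: 26.43
tcp_pos: [0.4476, 0.079, 0.0509]
orientation: [3.137, -0.115, -0.0]
force: [0.6, -0.5, -0.5]
opening: 0.363
```

```bash
python3 plan.py 447.6 81 8 -4.2
python3 - <<'E'
from h import *
f=grab_frame('wrist');w=pts(f);save(f,'w3.png')
m=(w[...,2]>.065)&(w[...,2]<.12)&(np.abs(w[...,0]-.447)<.03)&(w[...,1]>.10)&(w[...,1]<.17)
q=w[m];print(len(q),q[:,1].max(),np.percentile(q,[2,50,98],axis=0))
E
```

```text
t 26.43 tcp [447.6  79.   50.9] yaw -4.2 tilt [-0.    -0.003 -1.   ] F [ 0.6 -0.5 -0.5] open 0.363
turn -0.0
shift after turn cm [-0.01 -0.2   4.29]
7364 0.14501629652867973 [[0.43492849 0.10110974 0.08081392]
 [0.45017962 0.12516791 0.10089331]
 [0.46548778 0.14427395 0.10218732]]
```

View pics/w3.png

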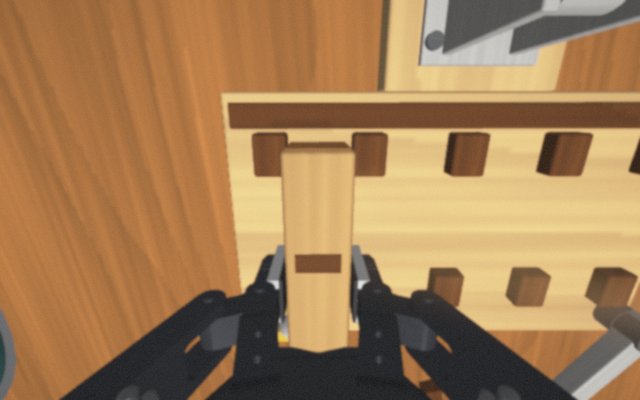

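Call:
drive_tool(increments=[[0, -0.15, 1.5, 0, 0, 0], [0, 0, 1.5, 0, 0, 0], [0, 0, 0.8, 0, 0, 0], [0, 0, 0.4, 0, 0, 0], [0, 0, 0, 0, 0, 0], [0, 0, 0, 0, 0, 0], [0, 0, 0, 0, 0, 0], [0, 0, 0, 0, 0, 0], [0, 0, 0, 0, 0, 0], [0, 0, 0, 0, 0, 0]])

```text
clock: 27.32
tcp_pos: [0.4478, 0.0808, 0.0087]
orientation: [3.137, -0.114, 0.001]
force: [-0.6, 0.4, -1.2]
opening: 0.363
```

Call:
drive_tool(increments=[[0, 0, 0, 0, 0, 0], [0, 0, 0, 0, 0, 0], [0, 0, 0, 0, 0, 0], [0, 0, 0, 0, 0, 0], [0, 0, 0, 0, 0, 0], [0, 0, 0, 0, 0, 0], [0, 0, -3, 0, 0, 0], [0, 0, -4, 0, 0, 0], [0, 0, -2, 0, 0, 0], [0, 0, 0, 0, 0, 0]], claw=4.8)

```text
clock: 28.15
tcp_pos: [0.4497, 0.0815, 0.1022]
orientation: [-3.139, 0.115, -0.008]
force: [0.7, 0.1, 1.0]
opening: 0.56
```

```bash
cat > fx.py <<'E'
from h import *
# pale tops at blank height inside the fixture, in fixture coordinates
def fixpts(f):
    w=pts(f);a=np.radians(-4.2);X=np.array([np.cos(a),np.sin(a)]);Y=np.array([-np.sin(a),np.cos(a)])
    d=w[...,:2]-[.5434,.0747];return d@X*1000,d@Y*1000,w[...,2]*1000
def loaded(name='wrist'):
    f=grab_frame(name);x,y,z=fixpts(f);m=(z>51)&(z<63)&(abs(x)<125)&(y>-80)&(y<80)
    n,l,s,c=cv2.connectedComponentsWithStats(m.astype(np.uint8))
    for i in range(1,n):
        if s[i,4]>100:
            p=np.stack([x[l==i],y[l==i]],-1).astype(np.float32);print('loaded',cv2.minAreaRect(p),np.median(z[l==i]))
    return f
if __name__=='__main__': loaded()
E
python3 fx.py; python3 bl.py; python3 plan.py 420 -253 60 -95
```

```text
loaded ((-96.44010925292969, -0.9198455810546875), (32.06563949584961, 130.49038696289062), 0.3341049253940582) 57.33239730411878
t 28.25 tcp [447.9  81.3  98.9] yaw -4.1 tilt [ 0.001 -0.001 -1.   ] F [-1.1  0.4 -1.3] open 0.561
turn 90.86
shift after turn cm [33.55 -0.13  3.89]
```

Call:
drive_tool(increments=[[0, 0, 0, 0, 0, 7], [0, 0, 0, 0, 0, 7], [0, 0, 0, 0, 0, 7], [0, 0, 0, 0, 0, 7], [0, 0, 0, 0, 0, 7], [0, 0, 0, 0, 0, 7], [0, 0, 0, 0, 0, 7], [0, 0, 0, 0, 0, 7], [0, 0, 0, 0, 0, 7], [0, 0, 0, 0, 0, 7]], claw=5.5)

```text
clock: 29.08
tcp_pos: [0.447, 0.0806, 0.0974]
orientation: [2.497, -1.9, 0.002]
force: [0.5, 0.2, 0.1]
opening: 0.646
```

Call:
drive_tool(increments=[[0, 0, 0, 0, 0, 6.9], [0, 0, 0, 0, 0, 6.9], [0, 0, 0, 0, 0, 6.9], [3.5, 0, 0, 0, 0, 0], [3.5, 0, 0, 0, 0, 0], [3.5, 0, 0, 0, 0, 0], [3.5, 0, 0, 0, 0, 0], [3.5, 0, 0, 0, 0, 0], [3.5, 0, 0, 0, 0, 0], [3.5, 0, 0, 0, 0, 0]])

```text
clock: 29.92
tcp_pos: [0.4257, -0.1647, 0.0981]
orientation: [2.123, -2.311, 0.001]
force: [0.7, -0.4, -0.2]
opening: 0.637
```

```bash
python3 bl.py; python3 plan.py 420 -253 60 -94.7
```

```text
blank [ 428.6 -349.7] [ 33.4 131.7] jaw 89.899994 z 0.0321
blank [ 420.  -253.2] [ 32.4 131.7] jaw 85.3 z 0.0322
t 29.97 tcp [ 424.7 -171.5   98.8] yaw -95.3 tilt [-0.    -0.005 -1.   ] F [-5.8 -7.5  1.1] open 0.649
turn -0.56
shift after turn cm [ 8.16 -0.2   3.88]
```

Call:
drive_tool(increments=[[2.7, 0, 0, 0, 0, -0.5], [2.7, -0.1, 0, 0, 0, 0], [2.7, -0.1, 0, 0, 0, 0], [0, 0, 0, 0, 0, 0], [0, 0, 0, 0, 0, 0], [0, 0, 2, 0, 0, 0], [0, 0, 2, 0, 0, 0], [0, 0, 1, 0, 0, 0], [0, 0, 0, 0, 0, 0], [0, 0, 0, 0, 0, 0]])

```text
clock: 30.8
tcp_pos: [0.4221, -0.2438, 0.0491]
orientation: [2.134, -2.302, 0.001]
force: [-0.5, -0.6, 1.2]
opening: 0.644
```

```bash
python3 plan.py 420 -253.2 -16 -94.7
```

```text
t 30.8 tcp [ 422.1 -243.8   49.1] yaw -94.4 tilt [-0.001 -0.002 -1.   ] F [-0.5 -0.6  1.2] open 0.644
turn 0.35
shift after turn cm [0.96 0.13 6.51]
```

Call:
drive_tool(increments=[[0.96, 0.13, 0, 0, 0, 0.3], [0, 0, 0, 0, 0, 0], [0, 0, 2, 0, 0, 0], [0, 0, 2, 0, 0, 0], [0, 0, 1.5, 0, 0, 0], [0, 0, 0.7, 0, 0, 0], [0, 0, 0.3, 0, 0, 0], [0, 0, 0, 0, 0, 0], [0, 0, 0, 0, 0, 0], [0, 0, 0, 0, 0, 0]])

```text
clock: 31.63
tcp_pos: [0.4209, -0.2541, -0.0149]
orientation: [2.128, -2.309, 0.005]
force: [0.3, 0.7, -0.4]
opening: 0.644
```

Call:
drive_tool(increments=[[0, 0, 0, 0, 0, 0], [0, 0, 0, 0, 0, 0], [0, 0, 0, 0, 0, 0], [0, 0, 0, 0, 0, 0], [0, 0, 0, 0, 0, 0], [0, 0, 0, 0, 0, 0], [0, 0, 0, 0, 0, 0], [0, 0, 0, 0, 0, 0], [0, 0, 0, 0, 0, 0], [0, 0, 0, 0, 0, 0]], claw=0)

```text
clock: 32.47
tcp_pos: [0.4207, -0.2539, -0.015]
orientation: [2.128, -2.31, 0.004]
force: [-2.4, 2.4, 13.8]
opening: 0.36
```

Call:
drive_tool(increments=[[0, 0, -2, 0, 0, 0], [0, 0, -3, 0, 0, 0], [0, 0, -3.5, 0, 0, -6.9], [0, 0, -3.5, 0, 0, -6.9], [0, 0, 0, 0, 0, -6.9], [0, 0, 0, 0, 0, -6.9], [0, 0, 0, 0, 0, -6.9], [0, 0, 0, 0, 0, -6.9], [0, 0, 0, 0, 0, -6.9], [0, 0, 0, 0, 0, -6.9]])

```text
clock: 33.3
tcp_pos: [0.4203, -0.2535, 0.1045]
orientation: [2.958, -1.051, 0.002]
force: [-0.0, -0.3, -1.5]
opening: 0.363
```

```bash
python3 plan.py 511.5 77 60 -4.2
```

```text
t 33.3 tcp [ 420.3 -253.5  104.5] yaw -39.1 tilt [ 0.    -0.002 -1.   ] F [-0.  -0.3 -1.5] open 0.363
turn -34.93
shift after turn cm [  6.67 -33.62   4.45]
```

Call:
drive_tool(increments=[[0, 0, 0, 0, 0, -6.9], [0, 0, 0, 0, 0, -6.9], [0, 0, 0, 0, 0, -6.9], [0, 0, 0, 0, 0, -6.9], [0, 0, 0, 0, 0, -6.9], [0.74, -3.7, 0, 0, 0, 0], [0.74, -3.7, 0, 0, 0, 0], [0.74, -3.7, 0, 0, 0, 0], [0.74, -3.7, 0, 0, 0, 0], [0.74, -3.7, 0, 0, 0, 0]])

```text
clock: 34.13
tcp_pos: [0.4734, -0.0707, 0.1041]
orientation: [3.136, -0.137, 0.001]
force: [1.1, 0.6, -0.8]
opening: 0.362
```

Call:
drive_tool(increments=[[0.74, -3.7, 0, 0, 0, 0], [0.74, -3.7, 0, 0, 0, 0], [0.74, -3.7, 0, 0, 0, 0], [0.74, -3.7, 0, 0, 0, 0], [0, 0, 0, 0, 0, 0], [0, 0, 0, 0, 0, 0], [0, 0, 2, 0, 0, 0], [0, 0, 2, 0, 0, 0], [0, 0, 0, 0, 0, 0], [0, 0, 0, 0, 0, 0]])

```text
clock: 34.97
tcp_pos: [0.515, 0.0712, 0.0633]
orientation: [3.135, -0.138, -0.002]
force: [0.3, -1.4, -0.2]
opening: 0.361
```

```bash
python3 plan.py 511.5 77 11 -4.2;python3 - <<'E'
from fx import *
f=grab_frame('wrist');x,y,z=fixpts(f)
m=(z>90)&(z<130)&(abs(x+32)<30)&(y>25)&(y<80)
print(m.sum(),[np.percentile(v[m],[2,50,98]).round(1) for v in(x,y,z)])
E
```

```text
t 34.97 tcp [515.   71.2  63.3] yaw -5.0 tilt [-0.002 -0.003 -1.   ] F [ 0.3 -1.4 -0.2] open 0.361
turn -0.85
shift after turn cm [-0.39 -0.55  5.23]
5667 [array([-42.9, -27.8, -12.7]), array([25.8, 44.3, 59.6]), array([ 98.6, 110.5, 111.8])]
```

Call:
drive_tool(increments=[[-0.39, -0.5, 0, 0, 0, -0.85], [0, 0, 0, 0, 0, 0], [0, 0, 2, 0, 0, 0], [0, 0, 1.8, 0, 0, 0], [0, 0, 1, 0, 0, 0], [0, 0, 0.5, 0, 0, 0], [0, 0, 0, 0, 0, 0], [0, 0, 0, 0, 0, 0], [0, 0, 0, 0, 0, 0], [0, 0, 0, 0, 0, 0]])

```text
clock: 35.85
tcp_pos: [0.5125, 0.0776, 0.011]
orientation: [3.137, -0.113, 0.001]
force: [0.2, -0.5, -0.8]
opening: 0.36
```

Call:
drive_tool(increments=[[0, 0, 0, 0, 0, 0], [0, 0, 0, 0, 0, 0], [0, 0, 0, 0, 0, 0], [0, 0, 0, 0, 0, 0], [0, 0, 0, 0, 0, 0], [0, 0, 0, 0, 0, 0], [0, 0, -3, 0, 0, 0], [0, 0, -4, 0, 0, 0], [0, 0, -2, 0, 0, 0], [0, 0, 0, 0, 0, 0]], claw=4.8)

```text
clock: 36.68
tcp_pos: [0.5143, 0.0782, 0.1046]
orientation: [3.139, -0.113, 0.009]
force: [1.3, 0.0, 0.4]
opening: 0.561
```

```bash
python3 fx.py; python3 bl.py; python3 plan.py 428.6 -349.7 60 -90.1
```

```text
loaded ((-31.809707641601562, 0.66082763671875), (32.05530548095703, 130.11135864257812), 0.11730572581291199) 57.34723959598854
loaded ((-96.17813110351562, -0.94451904296875), (32.144493103027344, 130.32870483398438), 0.15158189833164215) 57.28177676524274
t 36.78 tcp [512.4  78.  101. ] yaw -4.1 tilt [ 0.001 -0.002 -1.   ] F [ 0.1  0.3 -0.1] open 0.563
turn 85.99
shift after turn cm [42.79  8.31  4.1 ]
```

Call:
drive_tool(increments=[[0, 0, 0, 0, 0, 7], [0, 0, 0, 0, 0, 7], [0, 0, 0, 0, 0, 7], [0, 0, 0, 0, 0, 7], [0, 0, 0, 0, 0, 7], [0, 0, 0, 0, 0, 7], [0, 0, 0, 0, 0, 7], [0, 0, 0, 0, 0, 7], [0, 0, 0, 0, 0, 7], [0, 0, 0, 0, 0, 7]], claw=5.5)

```text
clock: 37.62
tcp_pos: [0.5115, 0.0775, 0.0993]
orientation: [2.498, -1.899, 0.001]
force: [0.3, 0.1, -0.7]
opening: 0.642
```

Call:
drive_tool(increments=[[0, 0, 0, 0, 0, 7], [0, 0, 0, 0, 0, 7], [0, 0, 0, 0, 0, 2], [3.57, 0.69, 0, 0, 0, 0], [3.57, 0.69, 0, 0, 0, 0], [3.57, 0.69, 0, 0, 0, 0], [3.57, 0.69, 0, 0, 0, 0], [3.57, 0.69, 0, 0, 0, 0], [3.57, 0.69, 0, 0, 0, 0], [3.57, 0.69, 0, 0, 0, 0]])

```text
clock: 38.45
tcp_pos: [0.462, -0.1735, 0.1]
orientation: [2.217, -2.221, 0.001]
force: [1.0, -0.2, -0.2]
opening: 0.645
```

Call:
drive_tool(increments=[[3.57, 0.69, 0, 0, 0, 0], [3.57, 0.69, 0, 0, 0, 0], [3.57, 0.69, 0, 0, 0, 0], [3.57, 0.69, 0, 0, 0, 0], [0, 0, 0, 0, 0, 0], [0, 0, 2, 0, 0, 0], [0, 0, 2, 0, 0, 0], [0, 0, 0, 0, 0, 0], [0, 0, 0, 0, 0, 0], [0, 0, 0, 0, 0, 0]])

```text
clock: 39.28
tcp_pos: [0.4353, -0.315, 0.0618]
orientation: [2.217, -2.222, 0.002]
force: [0.1, -0.0, -0.3]
opening: 0.644
```

```bash
python3 bl.py; python3 plan.py 428.6 -349.7 -14 -90.1
```

```text
blank [ 429.3 -350.5] [130.4  32.3] jaw -89.8 z 0.0323
blank [ 308.4 -563.4] [38.2 76.7] jaw 45.399994 z 0.0314
t 39.33 tcp [ 435.6 -315.1   62.1] yaw -90.1 tilt [ 0.    -0.003 -1.   ] F [-0.  -0.3  0.2] open 0.646
turn -0.02
shift after turn cm [3.46 0.69 7.61]
```

Call:
drive_tool(increments=[[1.8, 0.35, 0, 0, 0, 0], [1.7, 0.3, 0, 0, 0, 0], [0, 0, 0, 0, 0, 0], [0, 0, 2, 0, 0, 0], [0, 0, 2, 0, 0, 0], [0, 0, 2, 0, 0, 0], [0, 0, 1, 0, 0, 0], [0, 0, 0.5, 0, 0, 0], [0, 0, 0, 0, 0, 0], [0, 0, 0, 0, 0, 0]])

```text
clock: 40.17
tcp_pos: [0.4292, -0.3503, -0.0126]
orientation: [2.218, -2.223, 0.004]
force: [-0.3, -0.6, 0.6]
opening: 0.646
```

Call:
drive_tool(increments=[[0, 0, 0, 0, 0, 0], [0, 0, 0, 0, 0, 0], [0, 0, 0, 0, 0, 0], [0, 0, 0, 0, 0, 0], [0, 0, 0, 0, 0, 0], [0, 0, 0, 0, 0, 0], [0, 0, 0, 0, 0, 0], [0, 0, 0, 0, 0, 0], [0, 0, 0, 0, 0, 0], [0, 0, 0, 0, 0, 0]], claw=0)

```text
clock: 41.0
tcp_pos: [0.4293, -0.3503, -0.0123]
orientation: [2.219, -2.223, 0.005]
force: [-2.3, 4.2, 12.9]
opening: 0.361
```

Call:
drive_tool(increments=[[0, 0, -2, 0, 0, 0], [0, 0, -3, 0, 0, 0], [0, 0, -3.5, 0, 0, -6.9], [0, 0, -4, 0, 0, -6.9], [0, 0, -1.5, 0, 0, -6.9], [0, 0, 0, 0, 0, -6.9], [0, 0, 0, 0, 0, -6.9], [0, 0, 0, 0, 0, -6.9], [0, 0, 0, 0, 0, -6.9], [0, 0, 0, 0, 0, -6.9]])

```text
clock: 41.83
tcp_pos: [0.4288, -0.3497, 0.1271]
orientation: [2.997, -0.933, 0.002]
force: [-0.7, -0.8, -0.7]
opening: 0.357
```

```bash
python3 plan.py 440 0 125 -4.2;python3 plan.py 639.1 67.4 125 -4.2
```

```text
t 41.83 tcp [ 428.8 -349.7  127.1] yaw -34.6 tilt [ 0.001 -0.003 -1.   ] F [-0.7 -0.8 -0.7] open 0.357
turn -30.39
shift after turn cm [ -1.45 -34.96   0.21]
t 41.83 tcp [ 428.8 -349.7  127.1] yaw -34.6 tilt [ 0.001 -0.003 -1.   ] F [-0.7 -0.8 -0.7] open 0.357
turn -30.39
shift after turn cm [ 17.92 -43.14   0.21]
```

Call:
drive_tool(increments=[[0, 0, 0, 0, 0, -6.1], [0, 0, 0, 0, 0, -6.1], [0, 0, 0, 0, 0, -6.1], [0, 0, 0, 0, 0, -6.1], [0, 0, 0, 0, 0, -6.1], [1.4, -3.3, 0, 0, 0, 0], [1.4, -3.3, 0, 0, 0, 0], [1.4, -3.3, 0, 0, 0, 0], [1.4, -3.3, 0, 0, 0, 0], [1.4, -3.3, 0, 0, 0, 0]])

```text
clock: 42.67
tcp_pos: [0.5119, -0.1891, 0.1267]
orientation: [3.137, -0.122, 0.001]
force: [1.4, -0.2, -0.9]
opening: 0.357
```

Call:
drive_tool(increments=[[1.4, -3.3, 0, 0, 0, 0], [1.4, -3.3, 0, 0, 0, 0], [1.4, -3.3, 0, 0, 0, 0], [1.4, -3.3, 0, 0, 0, 0], [1.4, -3.3, 0, 0, 0, 0], [1.4, -3.3, 0, 0, 0, 0], [1.4, -3.3, 0, 0, 0, 0], [1, -2.3, 0, 0, 0, 0], [0, 0, 0, 0, 0, 0], [0, 0, 0, 0, 0, 0]])

```text
clock: 43.5
tcp_pos: [0.6388, 0.0558, 0.1255]
orientation: [3.137, -0.118, 0.0]
force: [0.3, -0.8, -1.0]
opening: 0.358
```

```bash
python3 plan.py 639.1 67.4 13 -4.2
```

```text
t 43.5 tcp [638.8  55.8 125.5] yaw -4.3 tilt [-0.    -0.003 -1.   ] F [ 0.3 -0.8 -1. ] open 0.358
turn -0.09
shift after turn cm [-0.05 -1.16 11.25]
```

Call:
drive_tool(increments=[[0, -1.1, 0, 0, 0, 0], [0, 0, 0, 0, 0, 0], [0, 0, 2, 0, 0, 0], [0, 0, 2, 0, 0, 0], [0, 0, 2, 0, 0, 0], [0, 0, 0, 0, 0, 0], [0, 0, 0, 0, 0, 0], [0, 0, 0, 0, 0, 0], [0, 0, 0, 0, 0, 0], [0, 0, 0, 0, 0, 0]])

```text
clock: 44.33
tcp_pos: [0.6401, 0.0651, 0.0668]
orientation: [3.137, -0.121, 0.003]
force: [-0.1, -0.1, -0.8]
opening: 0.359
```

```bash
python3 plan.py 639.1 67.4 13 -4.2;python3 - <<'E'
from fx import *
f=grab_frame('wrist');x,y,z=fixpts(f)
m=(z>90)&(z<130)&(abs(x-96)<30)&(y>25)&(y<80)
print(m.sum(),[np.percentile(v[m],[2,50,98]).round(1) for v in(x,y,z)])
E
```

```text
t 44.33 tcp [640.1  65.1  66.8] yaw -4.4 tilt [ 0.002 -0.002 -1.   ] F [-0.1 -0.1 -0.8] open 0.359
turn -0.23
shift after turn cm [-0.11 -0.22  5.38]
5842 [array([ 81.5,  96.6, 111.7]), array([26. , 46.1, 62.6]), array([ 98.8, 111.2, 112.5])]
```

Call:
drive_tool(increments=[[-0.1, -0.2, 0, 0, 0, -0.2], [0, 0, 0, 0, 0, 0], [0, 0, 2, 0, 0, 0], [0, 0, 2, 0, 0, 0], [0, 0, 1, 0, 0, 0], [0, 0, 0.4, 0, 0, 0], [0, 0, 0, 0, 0, 0], [0, 0, 0, 0, 0, 0], [0, 0, 0, 0, 0, 0], [0, 0, 0, 0, 0, 0]])

```text
clock: 45.22
tcp_pos: [0.6386, 0.0671, 0.0122]
orientation: [3.137, -0.116, -0.0]
force: [-4.6, 0.1, 7.1]
opening: 0.357
```

Call:
drive_tool(increments=[[0, 0, 0, 0, 0, 0], [0, 0, 0, 0, 0, 0], [0, 0, 0, 0, 0, 0], [0, 0, 0, 0, 0, 0], [0, 0, 0, 0, 0, 0], [0, 0, 0, 0, 0, 0], [0, 0, -3, 0, 0, 0], [0, 0, -4, 0, 0, 0], [0, 0, -4, 0, 0, 0], [0, 0, 0, 0, 0, 0]], claw=4.8)

```text
clock: 46.05
tcp_pos: [0.6422, 0.0675, 0.1292]
orientation: [3.139, -0.116, 0.015]
force: [0.7, 0.1, 0.9]
opening: 0.563
```

Run:
```python
from fx import *
save(loaded('wrist'),'w4.png'); f=loaded('top'); save(f,'t4.png')
w=pts(f);m=(w[...,2]>.075)&(w[...,2]<.1);m[:120]=0;m[215:]=0;m[:,:390]=0;m[:,470:]=0
q=w[m];print(m.sum(),q.mean(0) if m.any() else '')
import plan;plan.go(554,-250,170,-4.2)
```

```text
loaded ((-31.35175132751465, 0.6762161254882812), (32.968589782714844, 130.58294677734375), 0.11607420444488525) 57.158211067944166
loaded ((94.8114242553711, -0.0703277587890625), (32.047359466552734, 129.8701171875), 0.02317989058792591) 57.304618138230765
loaded ((-96.16593933105469, -1.4115524291992188), (34.208316802978516, 131.4368133544922), 0.4142869710922241) 57.07211636614174
45 [ 0.55405904 -0.1936159   0.08915629]
t 46.15 tcp [639.5  67.5 123.3] yaw -4.2 tilt [ 0.003 -0.002 -1.   ] F [-1.1 -0.3 -0.8] open 0.564
turn -0.02
shift after turn cm [-6.2  32.29 -4.67]
```

View pics/w4.png

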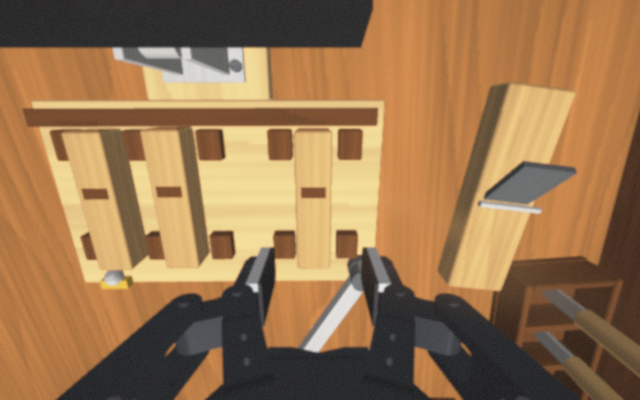

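View pics/t4.png

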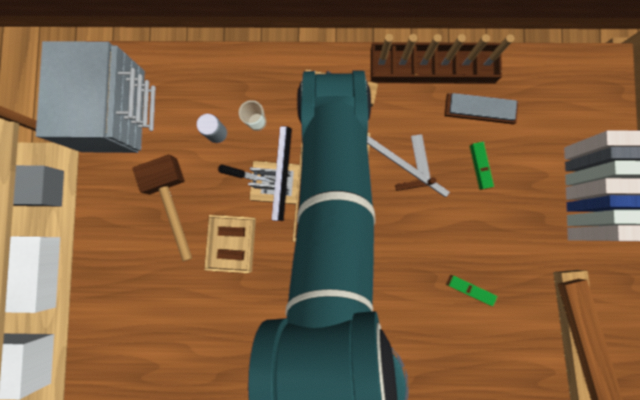

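```bash
python3 plan.py 554 -193.7 120 -35
```

```text
t 46.15 tcp [639.5  67.5 123.3] yaw -4.2 tilt [ 0.003 -0.002 -1.   ] F [-1.1 -0.3 -0.8] open 0.564
turn 30.78
shift after turn cm [ 7.98 26.3   0.33]
```

Call:
drive_tool(increments=[[0, 0, 0, 0, 0, 6.2], [0, 0, 0, 0, 0, 6.2], [0, 0, 0, 0, 0, 6.2], [0, 0, 0, 0, 0, 6.2], [0, 0, 0, 0, 0, 6.1], [1, 3.29, 0, 0, 0, 0], [1, 3.29, 0, 0, 0, 0], [1, 3.29, 0, 0, 0, 0], [1, 3.29, 0, 0, 0, 0], [1, 3.29, 0, 0, 0, 0]], claw=3.2)

```text
clock: 46.98
tcp_pos: [0.5835, -0.0973, 0.1207]
orientation: [2.992, -0.947, -0.002]
force: [1.0, 0.6, 0.5]
opening: 0.375
```

Call:
drive_tool(increments=[[1, 3.29, 0, 0, 0, 0], [1, 3.29, 0, 0, 0, 0], [1, 3.29, 0, 0, 0, 0], [0, 0, 0, 0, 0, 0], [0, 0, 0, 0, 0, 0], [0, 0, 0, 0, 0, 0], [0, 0, 0, 0, 0, 0], [0, 0, 0, 0, 0, 0], [0, 0, 0, 0, 0, 0], [0, 0, 0, 0, 0, 0]])

```text
clock: 47.82
tcp_pos: [0.5528, -0.1933, 0.122]
orientation: [2.993, -0.946, 0.001]
force: [0.5, -0.3, -0.8]
opening: 0.378
```

```bash
python3 plan.py 554 -193.7 39 -35
python3 - <<'E'
from h import *
f=grab_frame('wrist');w=pts(f);np.savez('wk.npz',**f)
m=(w[...,2]>.083)&(w[...,2]<.097)&(w[...,1]<-.15)&(w[...,1]>-.25)&(abs(w[...,0]-.55)<.06)
q=w[m];print(m.sum(),q.mean(0),q.min(0),q.max(0)) if m.any() else 0
save(f,'w5.png')
E
```

```text
t 47.82 tcp [ 552.8 -193.3  122. ] yaw -35.1 tilt [-0.    -0.002 -1.   ] F [ 0.5 -0.3 -0.8] open 0.378
turn -0.06
shift after turn cm [ 0.12 -0.03  8.3 ]
451 [ 0.55581501 -0.19464805  0.0904058 ] [ 0.54614615 -0.20433046  0.08302821] [ 0.56391163 -0.18685868  0.09325161]
```

View pics/w5.png

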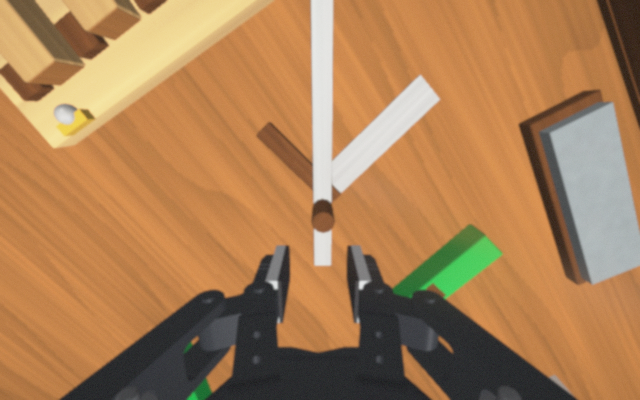

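Call:
drive_tool(increments=[[0.2, 0, 0, 0, 0, 0], [0, 0, 2.5, 0, 0, 0], [0, 0, 2.5, 0, 0, 0], [0, 0, 2, 0, 0, 0], [0, 0, 1.3, 0, 0, 0], [0, 0, 0, 0, 0, 0], [0, 0, 0, 0, 0, 0], [0, 0, 0, 0, 0, 0], [0, 0, 0, 0, 0, 0], [0, 0, 0, 0, 0, 0]], claw=3)

```text
clock: 48.7
tcp_pos: [0.5549, -0.1955, 0.0402]
orientation: [2.993, -0.947, 0.004]
force: [0.4, -0.4, -0.2]
opening: 0.353
```

Call:
drive_tool(increments=[[0, 0, 0, 0, 0, 1.5], [-1.15, 0, 0, 0, 0, 3], [-1.15, 0, 0, 0, 0, 3], [-1.15, 0, 0, 0, 0, 3], [-1.15, 0, 0, 0, 0, 3], [-1.15, 0, 0, 0, 0, 3], [-1.15, 0, 0, 0, 0, 3], [-1.15, 0, 0, 0, 0, 3], [-1.15, 0, 0, 0, 0, 3], [0, 0, 0, 0, 0, 0]])

```text
clock: 49.53
tcp_pos: [0.4914, -0.1266, 0.0391]
orientation: [2.709, -1.588, 0.001]
force: [0.2, 0.8, -0.2]
opening: 0.35
```

```bash
cat > kp.py <<'E'
from h import *
s=state();p=np.array(s['tcp_pos'])*1000;R=Ro.from_rotvec(s['orientation']).as_matrix()
d=p[:2]-[679.2,-14.5];th=np.degrees(np.arctan2(d[1],d[0]))%360
print(s['clock'],'tcp',p.round(1),'r',np.hypot(*d).round(1),'left deg',(th-175.8).round(2),'yaw',np.degrees(np.arctan2(R[1,0],R[0,0])).round(1),'want',(90-th).round(1)+360-180-180-360+0 if 0 else round(((th-90+180)+180)%360-180,1),'F',np.round(s['force'],1),'open',s['opening'])
E
python3 kp.py
```

```text
49.5333 tcp [ 491.4 -126.6   39.1] r 218.7 left deg 35.03 yaw -60.8 want -59.2 F [ 0.2  0.8 -0.2] open 0.34989130512588495
```

Call:
drive_tool(increments=[[-1.15, 0, 0, 0, 0, 3], [-1.15, 0, 0, 0, 0, 3], [-1.15, 0, 0, 0, 0, 3], [-1.15, 0, 0, 0, 0, 3], [-1.15, 0, 0, 0, 0, 3], [-1.15, 0, 0, 0, 0, 3], [-1.15, 0, 0, 0, 0, 3], [-1.15, 0, 0, 0, 0, 3], [-1.15, 0, 0, 0, 0, 3], [0, 0, 0, 0, 0, 0]])

```text
clock: 50.37
tcp_pos: [0.4619, -0.0288, 0.0389]
orientation: [2.266, -2.174, 0.002]
force: [0.4, 0.8, -0.3]
opening: 0.349
```

```bash
python3 kp.py
python3 - <<'E'
from h import *
f=grab_frame('wrist');save(f,'w6.png')
E
```

```text
50.3667 tcp [461.9 -28.8  38.9] r 217.8 left deg 7.97 yaw -87.6 want -86.2 F [ 0.4  0.8 -0.3] open 0.34903437280963007
```

View pics/w6.png

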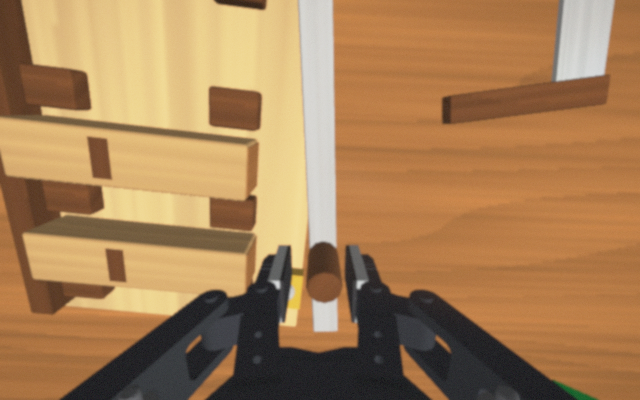

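Call:
drive_tool(increments=[[-0.38, 0, 0, 0, 0, 0.5], [-0.38, 0, 0, 0, 0, 1], [-0.38, 0, 0, 0, 0, 1], [-0.38, 0, 0, 0, 0, 1], [-0.38, 0, 0, 0, 0, 1], [-0.38, 0, 0, 0, 0, 1], [-0.38, 0, 0, 0, 0, 1], [-0.38, 0, 0, 0, 0, 0.5], [-0.38, 0, 0, 0, 0, 0], [0, 0, 0, 0, 0, 0]])

```text
clock: 51.25
tcp_pos: [0.4621, 0.0043, 0.0386]
orientation: [2.128, -2.308, 0.003]
force: [0.7, -1.0, 0.3]
opening: 0.358
```

```bash
cat >> kp.py <<'E'
f=grab_frame('wrist');w=pts(f);a=np.radians(-4.2)
d=w[...,:2]-[.6792,-.0145];z=w[...,2]
rad=np.hypot(d[...,0],d[...,1]);th=np.degrees(np.arctan2(d[...,1],d[...,0]))%360
m=(z>.05)&(z<.06)&(rad>.05)&(rad<.19)&(th>171)&(th<235)
n,l,st,c=cv2.connectedComponentsWithStats(m.astype(np.uint8));i=1+st[1:,4].argmax()
hh,e=np.histogram(rad[l==i],np.arange(.05,.2,.02))
fx=d@np.array([np.cos(a),np.sin(a)]);fy=d@np.array([-np.sin(a),np.cos(a)])
k=l==i;print('bar line: keeper rad',np.polyfit(fx[k],fy[k],1).round(4),'n',k.sum(),'len',np.ptp(fx[k]).round(3),'width',(k.sum()))
E
python3 kp.py
```

```text
51.25 tcp [462.1   4.3  38.6] r 217.9 left deg -0.74 yaw -94.6 want -94.9 F [ 0.7 -1.   0.3] open 0.35784992847605906
bar line: keeper rad [ 0.0036 -0.0007] n 6537 len 0.1 width 6537
```

Call:
drive_tool(increments=[[-0.1, 0, 0, 0, 0, 0], [-0.1, 0, 0, 0, 0, 0], [-0.1, 0, 0, 0, 0, 0], [-0.1, 0, 0, 0, 0, 0], [0, 0, 0, 0, 0, 0], [0, 0, 0, 0, 0, 0], [0, 0, 0, 0, 0, 0], [0, 0, 0, 0, 0, 0], [0, 0, 0, 0, 0, 0], [0, 0, 0, 0, 0, 0]])

```text
clock: 52.13
tcp_pos: [0.4624, 0.0067, 0.0386]
orientation: [2.127, -2.309, 0.004]
force: [0.2, -7.8, -0.4]
opening: 0.349
```

```bash
python3 kp.py
```

```text
52.1333 tcp [462.4   6.7  38.6] r 217.8 left deg -1.38 yaw -94.7 want -95.6 F [ 0.2 -7.8 -0.4] open 0.34890037744113717
bar line: keeper rad [ 0.0008 -0.0007] n 6521 len 0.1 width 6521
```

Call:
drive_tool(increments=[[0.3, 0, 0, 0, 0, 0], [0.3, 0, 0, 0, 0, 0], [0, 0, 0, 0, 0, 0], [0, 0, -2, 0, 0, 0], [0, 0, -3, 0, 0, 0], [0, 0, -3, 0, 0, 0], [0, 0, -4, 0, 0, 0], [0, 0, -4, 0, 0, 0], [0, 0, -3, 0, 0, 0], [0, 0, 0, 0, 0, 0]])

```text
clock: 53.02
tcp_pos: [0.4643, 0.0022, 0.2336]
orientation: [-2.126, 2.306, -0.006]
force: [0.1, 0.0, 0.5]
opening: 0.35
```

```bash
python3 kp.py|tail -1; python3 plan.py 559.7 296.1 230 -94.2
python3 - <<'E'
from fx import *
f=loaded('wrist');s=state();R=Ro.from_rotvec(s['orientation']).as_matrix();print('cam in tool',R.T@(-f['R'].T@f['t']-s['tcp_pos']),'q',np.round(s['joints'],2))
f=loaded('top')
x,y,z=fixpts(f);m=(z>75)&(z<97)&(y<-50)&(y>-120)&(abs(x)<130);print('knob fix',m.sum(),x[m].mean(),y[m].mean())
# handle grip: dark, y>199
m=(y>205)&(y<280)&(abs(x)<30)&(z>100)&(z<230);v,u=np.nonzero(m)
print('handle',m.sum(),np.c_[x[m],y[m],z[m]][::max(1,m.sum()//8)].round())
E
```

```text
bar line: keeper rad [-0.0078 -0.0015] n 1750 len 0.139 width 1750
t 53.07 tcp [463.3   2.7 231.1] yaw -94.6 tilt [ 0.004  0.    -1.   ] F [ 0.5  0.3 -0.5] open 0.35
turn -0.37
shift after turn cm [-29.97  -7.46   0.11]
loaded ((20.740798950195312, -75.16592407226562), (8.49292278289795, 187.89334106445312), 89.7028579711914) 56.41901336442848
loaded ((95.59883117675781, -0.38205718994140625), (131.6237030029297, 32.84260940551758), 89.96703338623047) 57.504593221448765
loaded ((-30.699668884277344, 0.7053756713867188), (131.2509307861328, 31.965673446655273), 89.6961898803711) 57.413095835624176
loaded ((-95.57318115234375, -0.44278717041015625), (32.817710876464844, 131.95472717285156), 0.34737589955329895) 57.334619667340476
loaded ((-108.4494400024414, -76.14966583251953), (7.786705493927002, 32.891963958740234), 89.64984893798828) 56.244451816552456
cam in tool [ 0.0005412  -0.08055651 -0.17053663] q [-0.93  0.13  0.93  2.   -0.12  1.07 -1.59]
loaded ((94.77781677246094, -0.063995361328125), (32.261878967285156, 131.08718872070312), 0.11186487972736359) 57.76167367906303
loaded ((-31.6452693939209, 26.90465545654297), (32.928775787353516, 79.23110961914062), 0.9411011338233948) 57.66241705215014
loaded ((-96.2658920288086, 16.19900894165039), (32.01546096801758, 97.27204895019531), 0.2804020345211029) 58.02567478172746
knob fix 0 nan nan
handle 280 [[ 10. 258. 207.]
 [ 10. 239. 174.]
 [  3. 238. 187.]
 [ 10. 222. 140.]
 [ -6. 248. 193.]
 [ -4. 231. 173.]
 [  2. 216. 128.]
 [ -7. 223. 151.]]<stdin>:4: RuntimeWarning: Mean of empty slice.
  ret = ret.dtype.type(ret / rcount)
```

Call:
drive_tool(increments=[[-3.3, -0.82, 0, 0, 0, -0.3], [-3.3, -0.82, 0, 0, 0, 0], [-3.3, -0.82, 0, 0, 0, 0], [-3.3, -0.82, 0, 0, 0, 0], [-3.3, -0.82, 0, 0, 0, 0], [-3.3, -0.82, 0, 0, 0, 0], [-3.3, -0.82, 0, 0, 0, 0], [-3.3, -0.82, 0, 0, 0, 0], [-3.3, -0.82, 0, 0, 0, 0], [0, 0, 0, 0, 0, 0]], claw=0)

```text
clock: 54.0
tcp_pos: [0.5576, 0.299, 0.2247]
orientation: [2.14, -2.294, 0.001]
force: [-0.3, 1.3, 0.7]
opening: -0.003
```

```bash
python3 plan.py 559.7 296.1 157 -94.2; python3 -c "
from h import *
print(np.round(state()['joints'],2))"
```

```text
t 54.0 tcp [557.6 299.  224.7] yaw -94.0 tilt [-0.003 -0.004 -1.   ] F [-0.3  1.3  0.7] open -0.003
turn 0.24
shift after turn cm [ 0.27 -0.23  6.77]
[-1.07  0.51  0.75  1.59 -0.36  1.19 -1.89]
```

Call:
drive_tool(increments=[[0.3, -0.2, 0, 0, 0, 0], [0, 0, 0, 0, 0, 0], [0, 0, 2, 0, 0, 0], [0, 0, 2, 0, 0, 0], [0, 0, 1.7, 0, 0, 0], [0, 0, 1, 0, 0, 0], [0, 0, 0, 0, 0, 0], [0, 0, 0, 0, 0, 0], [0, 0, 0, 0, 0, 0], [0, 0, 0, 0, 0, 0]])

```text
clock: 54.83
tcp_pos: [0.5604, 0.2894, 0.162]
orientation: [2.136, -2.304, 0.003]
force: [0.6, -0.7, -0.1]
opening: 0.001
```

```bash
python3 plan.py 563.5 352.2 117 -94.2
python3 - <<'E'
from h import *
f=grab_frame('side');x=f['color'][90:210,240:400];cv2.imwrite('pics/s7.png',cv2.resize(x,(800,600),interpolation=cv2.INTER_CUBIC)[:,:,::-1])
E
```

```text
t 54.83 tcp [560.4 289.4 162. ] yaw -94.3 tilt [ 0.001 -0.002 -1.   ] F [ 0.6 -0.7 -0.1] open 0.001
turn -0.14
shift after turn cm [-6.29  0.15  4.5 ]
```

View pics/s7.png

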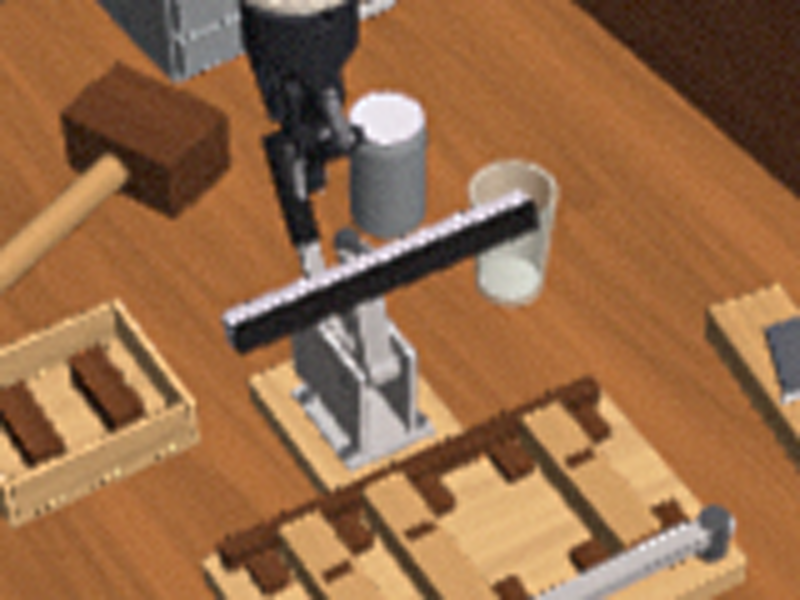

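Call:
drive_tool(increments=[[-1.2, 0, 0.5, 0, 0, 0], [-1, 0, 0.5, 0, 0, 0], [-1, 0, 0.5, 0, 0, 0], [-0.7, 0, 0.6, 0, 0, 0], [-0.7, 0, 0.6, 0, 0, 0], [-0.6, 0, 0.7, 0, 0, 0], [-0.6, 0, 0.7, 0, 0, 0], [0, 0, 0, 0, 0, 0], [0, 0, 0, 0, 0, 0], [0, 0, 0, 0, 0, 0]])

```text
clock: 55.72
tcp_pos: [0.5643, 0.3467, 0.1198]
orientation: [2.134, -2.303, 0.003]
force: [0.5, -0.1, 0.4]
opening: -0.005
```

```bash
python3 plan.py 563.5 366.5 69 -94.2
python3 - <<'E'
from fx import *
f=grab_frame('side');x=f['color'][90:210,240:400];cv2.imwrite('pics/s8.png',cv2.resize(x,(640,480),interpolation=cv2.INTER_CUBIC)[:,:,::-1])
E
```

```text
t 55.72 tcp [564.3 346.7 119.8] yaw -94.3 tilt [-0.    -0.003 -1.   ] F [ 0.5 -0.1  0.4] open -0.005
turn -0.15
shift after turn cm [-1.97  0.22  5.08]
```

View pics/s8.png

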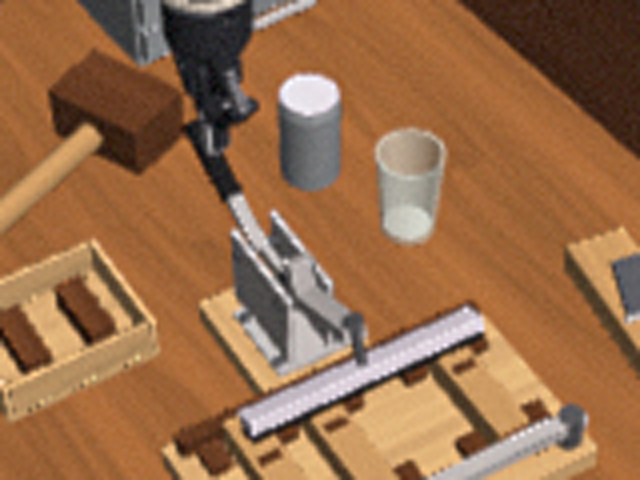

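Call:
drive_tool(increments=[[-0.5, 0, 0.7, 0, 0, 0], [-0.5, 0, 0.7, 0, 0, 0], [-0.35, 0, 0.85, 0, 0, 0], [-0.35, 0, 0.85, 0, 0, 0], [-0.15, 0, 0.8, 0, 0, 0], [-0.15, 0, 0.8, 0, 0, 0], [0, 0, 0, 0, 0, 0], [0, 0, 0, 0, 0, 0], [0, 0, 0, 0, 0, 0], [0, 0, 0, 0, 0, 0]])

```text
clock: 56.6
tcp_pos: [0.5658, 0.3672, 0.0726]
orientation: [2.135, -2.302, 0.003]
force: [-2.0, -1.5, 10.7]
opening: -0.003
```

Call:
drive_tool(increments=[[0, 0, 0.2, 0, 0, 0], [0, 0, 0.2, 0, 0, 0], [0, 0, 0.2, 0, 0, 0], [0, 0, 0, 0, 0, 0], [0, 0, 0, 0, 0, 0], [0, 0, 0, 0, 0, 0], [0, 0, 0, 0, 0, 0], [0, 0, 0, 0, 0, 0], [0, 0, 0, 0, 0, 0], [0, 0, 0, 0, 0, 0]])

```text
clock: 57.43
tcp_pos: [0.5664, 0.3676, 0.071]
orientation: [-2.135, 2.303, 0.0]
force: [-27.5, -12.5, 73.1]
opening: 0.005
```

```bash
python3 plan.py 563.5 366.5 69 -94.2
python3 - <<'E'
from fx import *
f=grab_frame('side');w=pts(f);save(f,'s9.png')
f=grab_frame('top');x,y,z=fixpts(f)
for lo,hi,n in((210,340,'handle'),(15,48,'beam')):
    m=(y>lo)&(y<hi)&(abs(x)<(15 if n=='handle' else 115))&(z>60)
    for a in range(lo,hi,10):
        k=m&(y>=a)&(y<a+10)
        if k.sum()>5: print(n,a+5,k.sum(),np.percentile(z[k],[10,50,90]).round(1))
E
```

```text
t 57.43 tcp [566.4 367.6  71. ] yaw -94.3 tilt [ 0.001  0.001 -1.   ] F [-27.5 -12.5  73.1] open 0.005
turn -0.12
shift after turn cm [0.13 0.29 0.2 ]
handle 215 23 [91.9 93.5 95.2]
handle 225 126 [ 93.  412.2 427.7]
handle 235 274 [188.3 440.6 480.1]
handle 245 236 [ 96.7 307.8 482.5]
handle 255 195 [100.2 235.8 478.6]
handle 265 102 [ 97.8 470.5 479.2]
handle 275 95 [117.8 457.7 479.5]
handle 285 86 [105.8 457.3 478.9]
handle 295 79 [385.1 457.3 476.1]
handle 305 72 [454.4 456.9 471.9]
handle 315 76 [454.1 456.5 458.6]
handle 325 109 [453.4 457.4 469.5]
handle 335 85 [455.4 463.4 470.1]
beam 20 309 [75.9 79.8 82.8]
beam 30 318 [76.8 79.8 84.5]
beam 40 187 [ 75.8  79.2 110.2]
beam 50 21 [ 60.6 105.8 111.3]
```

Call:
drive_tool(increments=[[0, 0, -0.5, 0, 0, 0], [0, 0, -1, 0, 0, 0], [0, 0, -2, 0, 0, 0], [0, 0, -3, 0, 0, 0], [0, 0, -4, 0, 0, 0], [0, 0, -4, 0, 0, 0], [0, 0, 0, 0, 0, 0], [0, 0, 0, 0, 0, 0], [0, 0, 0, 0, 0, 0], [0, 0, 0, 0, 0, 0]])

```text
clock: 58.37
tcp_pos: [0.5651, 0.3673, 0.2102]
orientation: [2.134, -2.301, 0.002]
force: [-0.7, 0.8, -0.5]
opening: -0.001
```

Call:
drive_tool(increments=[[-2, 3, 0, 0, 0, 0], [-2, 3, 0, 0, 0, 0], [-2, 3, 0, 0, 0, 0], [-2, 3, 0, 0, 0, 0], [-2, 3, 0, 0, 0, 0], [-2, 3, 0, 0, 0, 0], [-2, 3, 0, 0, 0, 0], [0, 0, 0, 0, 0, 0], [0, 0, 0, 0, 0, 0], [0, 0, 0, 0, 0, 0]])

```text
clock: 59.2
tcp_pos: [0.367, 0.5222, 0.2104]
orientation: [2.134, -2.301, 0.004]
force: [0.5, -0.8, -0.4]
opening: -0.002
```

```bash
python3 plan.py 400 400 180
python3 - <<'E'
from fx import *
f=grab_frame('top');save(f,'t9.png');x,y,z=fixpts(f)
k=(abs(x)<6)&(y>245)&(y<325)&(z>60)&(z<140);p=np.polyfit(y[k],z[k],1);print('handle slope',p,k.sum(),y[k].min(),y[k].max())
k=(abs(x)<112)&(y>20)&(y<40)&(z>60)&(z<100);print('beam',k.sum(),np.polyfit(x[k],z[k],1),z[k].mean())
k=(y<-72)&(y>-86)&(x>-130)&(x<120)&(z>50)&(z<60);p=np.polyfit(x[k],y[k],1);print('bar',p)
g=grab_frame('side');x2=g['color'][90:250,240:440];cv2.imwrite('pics/s10.png',cv2.resize(x2,(750,600),interpolation=cv2.INTER_CUBIC)[:,:,::-1])
E
```

```text
t 59.2 tcp [367.  522.2 210.4] yaw -94.3 tilt [-0.    -0.004 -1.   ] F [ 0.5 -0.8 -0.4] open -0.002
shift after turn cm [11.93 -4.21  3.04]
handle slope [2.83567958e-02 9.09619525e+01] 142 245.6379967915943 324.7455864372964
beam 579 [1.37512153e-03 7.96438571e+01] 79.64262220061333
bar [ 1.34822851e-03 -7.89694274e+01]
```

View pics/s10.png

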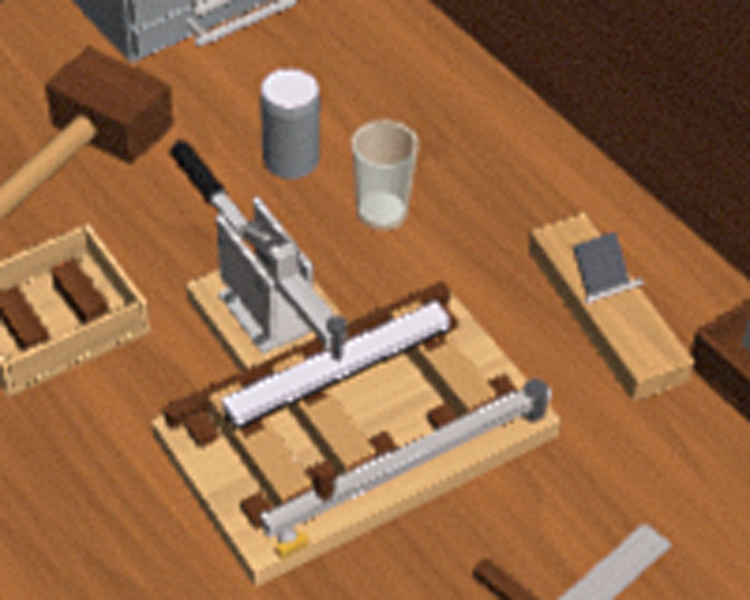

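View pics/t9.png

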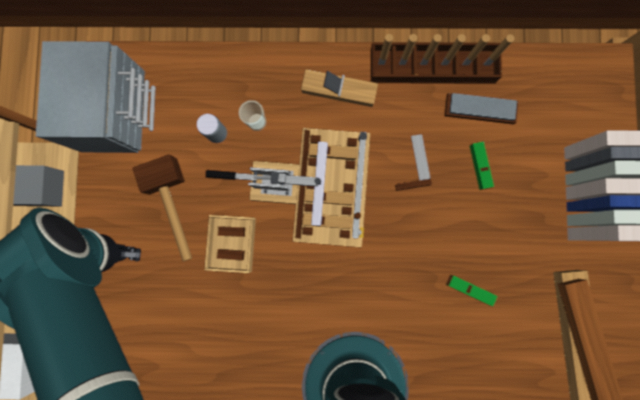

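```bash
python3 -c "
from cell import *
close_job();s=state();print(s['clock'],s['force'])"
```

```text
the job is handed in; nothing more can be done
the job is handed in; nothing more can be done
```

I finished every step and handed the job in at about 59 s of the 210 s. The hand-in reports no verdict.

**What I did**
- I put both dark offcuts in the plywood box.
- There were three pale blanks on the bench. I laid them in bays 1, 2 and 4, so the beam is loaded evenly.
- I swung the keeper by its knob until it stopped (about 8 N), then pushed the clamp handle down onto its stop and moved the arm clear.

**Last checks**

| Item | Measured |
|---|---|
| Blanks sideways, from bay middle | within about 1.2 mm |
| Blanks along the bay, from its middle | about -1.4 to +0.7 mm |
| Blank tops | about 57 mm above the bench, so lying on the bay floors |
| Keeper | about 0.001 rad from shut |
| Beam | level across the blanks |
| Offcuts | both in the box |
| Bystanders | look unmoved in the last pictures |

**What disagreed or stayed unproven**
- **Fingertip height:** the real fingertips sit about 28 mm behind the reported TCP. Two early grasps closed on nothing because of this; I measured the offset and corrected for it.
- **Handle angle:** the last image shows the handle about 0.03 rad above level, or about 1.05 rad. That is within calibration error of the 1.08 stop, but close to the 1.04 limit.
- **Force at the stop:** the wrist read 73 N as the fingers pressed the handle onto its stop. That is under the 120 N wrist limit. The 40 N limit is for the arm or gripper body, and I take it not to cover the fingers.
- **Beam force:** I could not measure the force on each blank. I infer it from the beam's height and the handle being past its dead point.

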